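# Fish the scoop out of the empty coffee jar and shut the jar

### The arm

A 6-joint arm with a two-finger parallel gripper is mounted at the origin on a cart in front of the work surface, level with it; the furniture and walls round the work are solid. World frame = base frame: x ahead of the robot, y to its left, z up, the work surface at z = 0. Lengths are in mm, angles in rad, forces in N, time in s.
With the tool pointing down it reaches from about 325 to 850 mm from the base axis. Payload 15.5 kg.
Tool frame: the origin (TCP) lies at the very end of the fingers, on their centre line; the grasp point (between the pads) lies 19 mm behind it; z points along the fingers, y is the direction in which the jaws open and shut (so a half turn about z gives the same grasp; the last joint's range is limited). The gripper opens to 91 mm and grips with 3 to 60 N. Pads are 32 mm wide; open, the fingers measure 118 mm over their backs; the gripper's body (76 mm by 178 mm) begins 60 mm behind the grasp point.
Start: joints at [-1.415, 0.494, 1.345, -0, 1.302, -0.096], TCP at [155.718, -605.292, 213.915] pointing down, gripper open.
Joint ranges: [-2.91, 2.91], [-0.82, 2.16], [0.22, 2.67], [-1.22, 4.37], [0.12, 2.79], [-3.08, 3.08]. Speed limits (rad/s): [1.89, 1.89, 2.57, 3.01, 3.01, 3.01].

### API

Orientations are given as a unit quaternion [w, x, y, z].
In Python, from plant import get_state, get_image, get_calibration, close_job, boxes_of, silhouettes gives the robot as it stands.
- The arm moves only by the shell command python3 -m jog 'ROWS' [FORCE]. ROWS is JSON, a list of rows, each a list of 7 numbers: the finger opening in cm, from 0 to 9.12, then the shift along the tool's x, y, z in cm, then the turn, a rotation vector about the tool's x, y, z in rad. In form: [[claw, x, y, z, rx, ry, rz], ...]. A call has exactly 10 rows; each row shifts and turns the commanded pose from where the row before left it, along the tool's axes as they then stand; what a row does not reach is not made up. A row lasts 1/8 s, in which the tool goes at most 62.5 mm and 10.7 degrees, less where a joint would pass 70% of its speed; a pose out of reach is approached as far as the arm can. A call is refused whole if a number of a shift passes 6.25 or a number of a turn 0.188, either way. A call with a gripper value outside its range is refused whole. The fingers move at their own pace and stop on an object; FORCE is the grip in N (left out, the last holds). Time passes only in rows, so rows that do not move let the fingers close, or fill a call up. It gives the time, the measured TCP pose, the force and the opening at its end, in the units of the state.
- get_state(): the state, without advancing time (a new reading comes with each control period).
- get_image(name): name is "scene" or "top" or "wrist"; returns (picture, depth): 384x512x3 uint8, blue, green, red; 384x512 float32, mm along the optical axis (not along the pixel's ray), 0 where there is no reading.
- get_calibration(name): a dict with "vfov" (degrees; the focal length in pixels is half the picture's height over the tangent of half this angle, whatever the lens; pixels are square), "cx", "cy" (the principal point, pixels), "world_from_camera" (4x4, takes a point from camera to world coordinates). Camera axes: x right, y down, z forward; pixel columns grow to the right and rows downward; lengths in mm; the calibration is good to about 2 mm. A picture is of the moment at which its call begins: read the wrist's pose just before it. get_calibration takes no time and is no camera call; for the wrist camera it gives the pose at the moment of the call.
- close_job(): hands the job in, once; it reports no verdict.
Trained networks look in the newest picture that a camera, given by its name, has taken for a name from the list of things; names that differ only in an ending like _2 or _b are one class to them, and where a whole thing is asked for, a point or a joint stands for the part that bears it (a point fixed in the world has none). Each returns a list of dicts, best first, with "confidence" (0 to 1); they miss things now and then, are a little off and sometimes report something else, mostly with a low value. They report only what shows in the picture. A call takes as long as a camera call.
- boxes_of(label, camera): "centre" ([row, column] in pixels, amid what is visible of it).
- silhouettes(label, camera): "mask" (384x512 bool, what is visible of it) and "centre" ([row, column] in pixels, amid what is visible of it).
The state is a dict: "time": time; "joint_positions": joint angles; "joint_vel": joint speeds; "joint_torque": joint torques, N m; "eef_pos": TCP position; "tool_rot": TCP orientation; "contact_force": force on the tool from outside, world axes, zero at the start; "wrist_torque": the same for the moment, N m; "finger_gap": opening from 0.0 (shut) to 1.0 (fully open).
Only numpy, scipy, OpenCV 4.12 (cv2) and the standard library are available. Lean on these libraries where they do the work, as an engineer would, in place of code of your own. Each camera call takes 0.05 s, during which the arm holds its last target.

### The job

The coffee jar is empty, but its little steel scoop was left standing at the bottom. Reach in through the jar's slanted mouth, take the scoop out, and stand it upright in the middle of the white saucer; then fold the jar's wooden lid down until it is fully shut. Leave the jar where it stands and do not knock over or push aside the things around it.

Things in the scene. Friction and masses are not known exactly. Their poses are not given: they have to be found in the camera images.
- jar: blue stoneware coffee jar, 124 mm wide, 1.3 kg, loose. Origin: centre of underside, z up. Level inner floor 7 mm above it, wall 5 mm. The round mouth faces the jar's -x and up, its plane slanted 25 deg (0.44 rad): straight in is the jar's (0.43, 0, -0.90). Lip 66 mm high in front, 112 mm at the hinged back; an upright gripper meets the open lid that hangs over it
- jar_mouth (a point): centre of the jar's slanted mouth, at (-24, 0, 89) mm in the jar's frame; the clear opening is 100 mm across
- lid_hinge (a point): middle of the lid's hinge pin, at (32, 0, 125) mm in the jar's frame; the pin runs along the jar's y
- lid_tab (a point): lifting tab (26 mm wide) on the lid's free edge, 131 mm from the hinge pin; the tab ends 135 mm from it. The lid is a beech disc 114 mm across, 12 mm thick, its centre 66 mm from the pin, the pin level with its mid-thickness; black gasket below, a thin steel hinge leaf on top up to 35 mm from the pin. Push on its outer face anywhere
- lid (a joint): angle of the lid in rad: 0 = fully shut, lying on the slanted mouth; it grows as the free edge swings up and back; 2.01 would be straight up; it stops at 1.95 and starts open at 1.72 to 1.9, leaning forward over the jar. The hinge is stiff and the lid stays where it is left: about 1 to 2 N at the free edge moves it
- scoop: coffee scoop: round steel cup 30 mm across, 48 mm tall, 50 to 100 g, with a short flat handle 13 mm wide and 3 mm thick that reaches 38 mm from the cup's axis along the scoop's +x, 46 mm up. Origin: centre of the cup's underside, z up through the open rim. It stands upright on the jar's floor, its origin 2 to 12 mm from the jar's on the -x side, the handle within 0.4 rad of the jar's +x, under the high back
- saucer: round white saucer, 156 mm across, 19 mm high at the rim, 0.28 kg, loose on the worktop. Origin: centre of its underside; the flat middle is 96 mm across and 5 mm above the underside
- pepper_mill: wooden pepper mill, 58 mm across and 170 mm tall, standing loose behind the work; to be left alone. Origin: centre of its underside
- tumbler: clear drinking glass, 87 mm across and 142 mm tall, standing loose nearer the robot; to be left alone. Origin: centre of its underside
- egg_timer: cream and green kitchen timer, 61 mm across and 44 mm tall, standing loose near the robot; to be left alone. Origin: centre of its underside

How it is judged:
By the outcome, as a careful person would: the job done as asked, in the order asked, and still so for the second after the job is handed in, with the robot touching nothing.
It also fails if it takes over 67 s, if anything falls off the work surface, if the arm or the gripper's body presses on something with over 40 N, if the wrist force passes 120 N, or if a joint passes its speed limit or range.

## Working session

There is one attempt and no reset: what is moved stays moved. The work goes in short steps, Python scripts to look and compute and a shell command to move; the robot and the scene stay as the last step left them, time stands still between calls to the robot, and variables do not carry over. Pictures are saved under pics/ and viewed, and the job is handed in when it is done.

```bash
ls; mkdir -p pics
python3 - <<'E'
from plant import *
import cv2
s=get_state()
for k,v in s.items(): print(k,v)
for n in ["scene","top","wrist"]:
    im,d=get_image(n); cv2.imwrite(f"pics/{n}0.png",im); 
    c=get_calibration(n); print(n,c["vfov"],c["cx"],c["cy"],c["world_from_camera"])
E
```

```text
pics
time 0.0
joint_positions [-1.41454728e+00  4.94150783e-01  1.34615217e+00 -2.39795983e-05
  1.30248761e+00 -9.55064952e-02]
joint_vel [-9.11813605e-04 -9.84430798e-04  1.50747594e-03  2.56688976e-04
 -1.79307082e-04 -6.22988078e-06]
joint_torque [ 4.36881426e-03 -8.78821850e+01 -3.81855440e+01  7.09380792e-02
  5.33054885e-02 -1.02041779e-04]
eef_pos [ 155.62093037 -604.91516938  213.351282  ]
tool_rot [-5.98325662e-04  9.92087271e-01  1.25548745e-01 -2.97417419e-05]
contact_force [ 0.23491852 -0.38240936  0.00631999]
wrist_torque [-0.01857463 -0.0104617  -0.03839723]
finger_gap 0.9982279467763989
scene 54.611104280603996 258.3242254985084 186.89620175092452 [[-8.76685494e-01 -3.31179437e-01  3.48916502e-01  2.34470806e+02]
 [-4.81008037e-01  6.14527531e-01 -6.25289678e-01  5.71907833e+02]
 [-7.33571360e-03 -7.16014032e-01 -6.98047343e-01  7.80056041e+02]
 [ 0.00000000e+00  0.00000000e+00  0.00000000e+00  1.00000000e+00]]
top 43.59715715109191 264.1101935845878 193.26512545049317 [[ 2.13551834e-02 -9.98857161e-01  4.27589459e-02  5.24120334e+02]
 [-9.99770187e-01 -2.14159673e-02 -9.63929649e-04 -3.41165286e+01]
 [ 1.87855222e-03 -4.27285344e-02 -9.99084953e-01  1.12985984e+03]
 [ 0.00000000e+00  0.00000000e+00  0.00000000e+00  1.00000000e+00]]
wrist 59.55103871310512 254.99289582188752 192.0643970198054 [[ 2.49750771e-01 -9.26867550e-01 -2.80251844e-01  2.33426826e+02]
 [-9.68308143e-01 -2.39650976e-01 -7.03331404e-02 -5.82859715e+02]
 [-1.97312239e-03  2.88935899e-01 -9.57346412e-01  3.84000354e+02]
 [ 0.00000000e+00  0.00000000e+00  0.00000000e+00  1.00000000e+00]]
```

View pics/scene0.png

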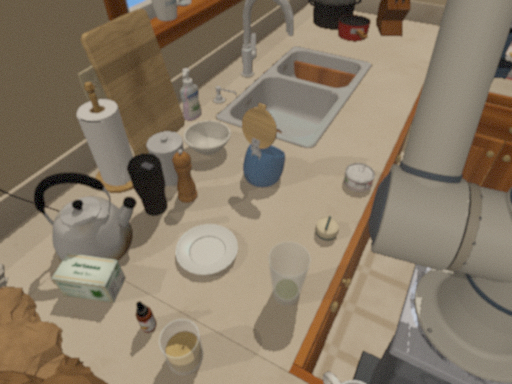

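View pics/top0.png

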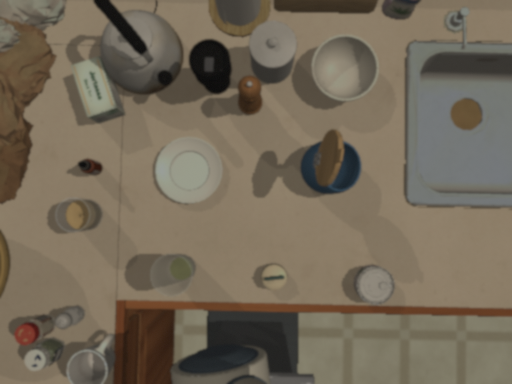

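View pics/wrist0.png

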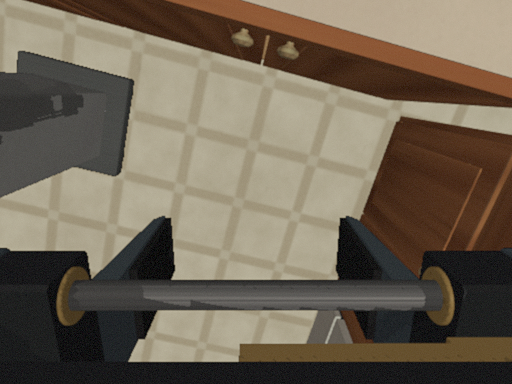

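The scene shows the jar near (264,160) with its lid up, the saucer at (207,250), the mill at (184,175), the tumbler at (288,270) and the timer at (327,228). In the top view the jar is at (330,168) and the saucer at (189,170). Next I'll measure their positions.

```bash
cat > h.py <<'E'
import numpy as np, cv2
from plant import *
def cloud(d,c):
    f=d.shape[0]/2/np.tan(np.radians(c["vfov"])/2)
    v,u=np.mgrid[:d.shape[0],:d.shape[1]]
    P=np.stack([(u-c["cx"])/f*d,(v-c["cy"])/f*d,d],-1)
    M=np.array(c["world_from_camera"]); return P@M[:3,:3].T+M[:3,3]
def px(p,c,h=384):
    f=h/2/np.tan(np.radians(c["vfov"])/2)
    M=np.linalg.inv(np.array(c["world_from_camera"])); q=np.atleast_2d(p)@M[:3,:3].T+M[:3,3]
    return np.c_[q[:,0]/q[:,2]*f+c["cx"],q[:,1]/q[:,2]*f+c["cy"]]
E
python3 - <<'E'
from h import *
out={}
for n in ["top","scene"]:
    im,d=get_image(n); c=get_calibration(n); W=cloud(d,c); out[n+"_W"]=W; out[n+"_im"]=im; out[n+"_d"]=d
    for l in ["jar","lid","scoop","saucer","pepper_mill","tumbler","egg_timer"]:
        r=silhouettes(l,n)
        for q in r[:2]:
            m=q["mask"]&(d>0); P=W[m]
            print(n,l,round(q["confidence"],2),np.round(q["centre"]),m.sum(),np.round(np.percentile(P,[2,50,98],axis=0)).tolist() if m.sum() else "")
        if r: out[n+"_"+l]=r[0]["mask"]
np.savez("s0.npz",**out)
E
```

```text
top jar 0.96 [165. 325.] 2748 [[577.0, -242.0, 6.0], [629.0, -164.0, 87.0], [683.0, -123.0, 249.0]]
top lid 0.79 [159. 329.] 1305 [[586.0, -212.0, 5.0], [635.0, -160.0, 202.0], [689.0, -141.0, 254.0]]
top pepper_mill 0.7 [ 95. 252.] 775 [[760.0, -23.0, 9.0], [775.0, 0.0, 143.0], [807.0, 26.0, 167.0]]
top tumbler 0.56 [276. 172.] 1588 [[354.0, 112.0, -1.0], [387.0, 164.0, 69.0], [433.0, 193.0, 141.0]]
top tumbler 0.47 [166. 332.] 2756 [[577.0, -243.0, 6.0], [629.0, -165.0, 87.0], [683.0, -125.0, 249.0]]
top egg_timer 0.65 [276. 274.] 511 [[357.0, -85.0, 16.0], [383.0, -60.0, 33.0], [408.0, -34.0, 44.0]]
scene jar 0.92 [151. 263.] 2591 [[577.0, -242.0, 16.0], [627.0, -150.0, 103.0], [685.0, -118.0, 244.0]]
scene jar 0.4 [229. 325.] 458 [[354.0, -83.0, 1.0], [380.0, -48.0, 34.0], [412.0, -31.0, 46.0]]
scene lid 0.65 [180. 184.] 906 [[761.0, -31.0, 3.0], [776.0, 17.0, 83.0], [840.0, 31.0, 161.0]]
scene lid 0.3 [249. 205.] 2379 [[557.0, 74.0, 4.0], [627.0, 141.0, 12.0], [694.0, 211.0, 22.0]]
scene saucer 0.79 [249. 205.] 2429 [[556.0, 73.0, 4.0], [628.0, 141.0, 12.0], [694.0, 212.0, 22.0]]
scene pepper_mill 0.61 [177. 184.] 864 [[762.0, -12.0, 6.0], [775.0, 17.0, 85.0], [805.0, 31.0, 161.0]]
scene tumbler 0.97 [267. 290.] 2081 [[358.0, 113.0, 8.0], [398.0, 146.0, 97.0], [437.0, 195.0, 143.0]]
scene egg_timer 0.83 [231. 325.] 424 [[354.0, -79.0, 8.0], [379.0, -47.0, 34.0], [408.0, -31.0, 46.0]]
```

Run:
```python
from h import *
from scipy.optimize import least_squares
S=np.load("s0.npz")
def circ(P,r=None):
    f=(lambda p:np.hypot(P[:,0]-p[0],P[:,1]-p[1])-(r or p[2]))
    s=least_squares(f,[*P[:,:2].mean(0),50][: (2 if r else 3)],loss="soft_l1",f_scale=2); return s.x,np.std(f(s.x))
allp=[]
for n in ["top","scene"]:
    W=S[n+"_W"]; im=S[n+"_im"].astype(int)
    m=(abs(W[...,0]-630)<110)&(abs(W[...,1]+180)<100)
    blue=m&(im[...,0]>im[...,2]+25)
    P=W[blue]; print(n,"blue",len(P))
    for a,b in [(10,30),(30,50),(50,66)]:
        q=P[(P[:,2]>a)&(P[:,2]<b)]
        if len(q)>30: print(a,b,len(q),circ(q),q.min(0),q.max(0))
    L=W[m&(W[...,2]>150)&(W[...,2]<300)]
    c=L.mean(0);u,s,vt=np.linalg.svd(L-c); print("lid",len(L),c,vt[2],s/np.sqrt(len(L)),L.max(0),L.min(0), "y-axis",vt)
    m=(abs(W[...,0]-630)<110)&(abs(W[...,1]-142)<100)&(W[...,2]>13)&(W[...,2]<30)
    q=W[m]; print("saucer rim",len(q),circ(q), (q.min(0)+q.max(0))/2,np.ptp(q,axis=0))
```

```text
top blue 45
lid 1140 [ 635.20503069 -160.36767467  206.00560745] [0.12459981 0.9496306  0.2875354 ] [29.47528953 28.64220898  2.35929464] [ 692.3612409  -141.70925559  258.12339448] [ 580.959306   -181.09002724  150.34738954] y-axis [[ 0.4667168   0.19963758 -0.8615801 ]
 [ 0.8755857  -0.24155032  0.41833375]
 [ 0.12459981  0.9496306   0.2875354 ]]
saucer rim 970 (array([622.37842944, 141.1682649 ,  71.26866804]), np.float64(5.356236186973707)) [622.45506724 141.80013479  18.35372506] [154.21864686 152.46239096  10.694241  ]
scene blue 905
30 50 173 (array([ 636.24280618, -178.50334888,   60.99845555]), np.float64(1.6789884834832658)) [ 582.63770242 -242.55322314   30.11221532] [ 676.75200949 -113.44751667   49.9651134 ]
50 66 208 (array([ 636.32318527, -181.66023189,   60.56017371]), np.float64(1.9111483177915634)) [ 580.74125008 -244.67037845   50.14576251] [ 673.17125433 -117.5491226    65.9642626 ]
lid 1119 [ 635.91349178 -155.93176801  200.20119756] [0.12304876 0.95635159 0.26504839] [29.00291848 28.15580208  1.84623955] [ 695.21829963 -136.11990165  258.39697265] [ 582.05244518 -178.15413005  150.04934187] y-axis [[-0.94622114  0.03253774  0.32188017]
 [ 0.29920653 -0.29040134  0.90892382]
 [ 0.12304876  0.95635159  0.26504839]]
saucer rim 1034 (array([624.67585028, 142.75293326,  68.51491715]), np.float64(6.398757318537477)) [624.3575316  142.28292632  18.04335512] [152.96784717 154.89388583  10.07961027]
```

Run:
```python
import numpy as np,cv2
S=np.load("s0.npz")
a=cv2.resize(S["top_im"][110:220,270:390],None,fx=5,fy=5,interpolation=2)
cv2.imwrite("pics/t_jar.png",a)
a=cv2.resize(S["scene_im"][90:200,215:315],None,fx=5,fy=5,interpolation=2)
cv2.imwrite("pics/s_jar.png",a)
```

```text
(no output)
```

View pics/t_jar.png

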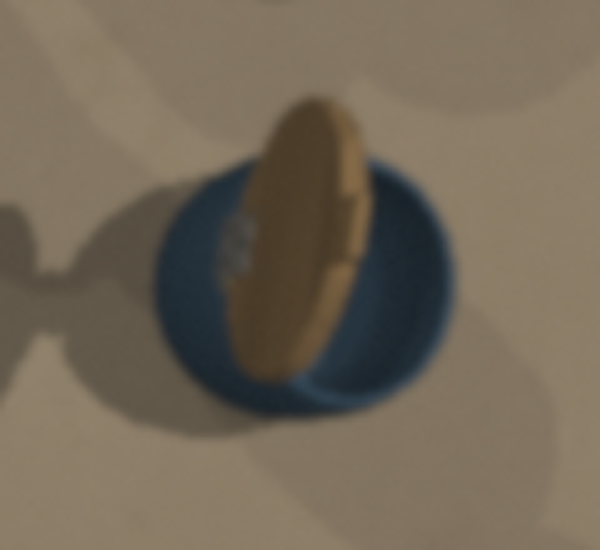

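View pics/s_jar.png

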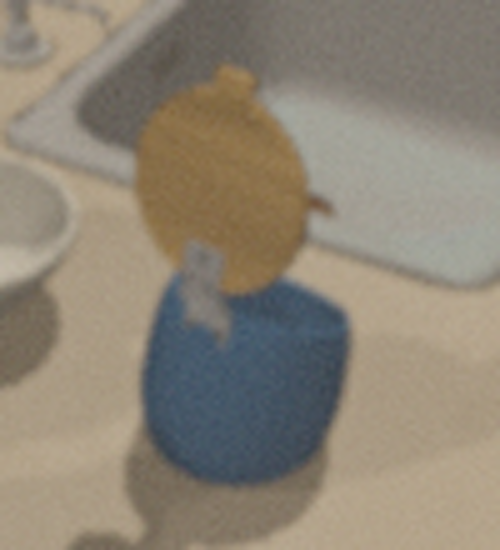

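```bash
cat >> h.py <<'E'
from scipy.spatial.transform import Rotation as R
def wristq(q1,p,Rt):
    A=R.from_euler('z',q1)*R.from_euler('y',p)
    e=(A.inv()*Rt).as_euler('ZYZ'); # q4,q5,q6+pi/2
    return e[0],e[1],(e[2]-np.pi/2+np.pi)%(2*np.pi)-np.pi
def tool(yaw,tilt,flip=True):
    # yaw=jar x heading; straight in =(sin tilt,0,-cos tilt); tool x on jar -x side if flip
    z=np.array([np.sin(tilt),0,-np.cos(tilt)]); x=np.array([-np.cos(tilt),0,-np.sin(tilt)])*(1 if flip else -1)
    M=np.c_[x,np.cross(z,x),z]; return R.from_euler('z',yaw)*R.from_matrix(M)
E
python3 - <<'E'
from h import *
s=get_state()
w,x,y,z=s["tool_rot"]; q=s["joint_positions"]
print(wristq(q[0],q[1]+q[2],R.from_quat([x,y,z,w])),q[3:])
for f in (1,0):
  for t in (20,25,30):
    for yaw in (75,82.6,90):
     for p in (1.8,2.2):
      print(f,t,yaw,p,np.round(wristq(-.45,p,tool(np.radians(yaw),np.radians(t),f)),2))
E
```

```text
(np.float64(2.456477181778105e-06), np.float64(1.302499558188507), np.float64(-0.0954650715230021)) [ 2.45647718e-06  1.30249956e+00 -9.54650715e-02]
1 20 75 1.8 [0.35 1.42 2.89]
1 20 75 2.2 [0.4  1.05 2.73]
1 20 82.6 1.8 [0.33 1.46 2.76]
1 20 82.6 2.2 [0.38 1.09 2.62]
1 20 90 1.8 [0.31 1.5  2.64]
1 20 90 2.2 [0.35 1.12 2.51]
1 25 75 1.8 [0.43 1.44 2.88]
1 25 75 2.2 [0.49 1.08 2.69]
1 25 82.6 1.8 [0.41 1.49 2.76]
1 25 82.6 2.2 [0.46 1.13 2.58]
1 25 90 1.8 [0.39 1.54 2.64]
1 25 90 2.2 [0.42 1.18 2.48]
1 30 75 1.8 [0.52 1.46 2.87]
1 30 75 2.2 [0.58 1.12 2.65]
1 30 82.6 1.8 [0.49 1.53 2.75]
1 30 82.6 2.2 [0.54 1.18 2.55]
1 30 90 1.8 [0.47 1.59 2.64]
1 30 90 2.2 [0.5  1.23 2.45]
0 20 75 1.8 [ 0.35  1.42 -0.25]
0 20 75 2.2 [ 0.4   1.05 -0.41]
0 20 82.6 1.8 [ 0.33  1.46 -0.38]
0 20 82.6 2.2 [ 0.38  1.09 -0.52]
0 20 90 1.8 [ 0.31  1.5  -0.5 ]
0 20 90 2.2 [ 0.35  1.12 -0.63]
0 25 75 1.8 [ 0.43  1.44 -0.27]
0 25 75 2.2 [ 0.49  1.08 -0.45]
0 25 82.6 1.8 [ 0.41  1.49 -0.38]
0 25 82.6 2.2 [ 0.46  1.13 -0.56]
0 25 90 1.8 [ 0.39  1.54 -0.5 ]
0 25 90 2.2 [ 0.42  1.18 -0.66]
0 30 75 1.8 [ 0.52  1.46 -0.28]
0 30 75 2.2 [ 0.58  1.12 -0.49]
0 30 82.6 1.8 [ 0.49  1.53 -0.39]
0 30 82.6 2.2 [ 0.54  1.18 -0.59]
0 30 90 1.8 [ 0.47  1.59 -0.5 ]
0 30 90 2.2 [ 0.5   1.23 -0.69]
```

```bash
cat >> h.py <<'E'
def pose():
    s=get_state(); w,x,y,z=s["tool_rot"]; return np.array(s["eef_pos"]),R.from_quat([x,y,z,w]),s
def plan(pt,Rt,n,p0=None,R0=None):
    p,Rc,s=pose()
    if p0 is not None: p,Rc=np.array(p0),R0
    rv=(Rc.inv()*Rt).as_rotvec()/n; d=(np.array(pt)-p)/n
    print("n",n,"from",p.round(1),"dist/row",np.linalg.norm(d).round(1),"rot",rv.round(3))
    for i in range(n):
        Ri=Rc*R.from_rotvec(rv*i); print((Ri.inv().apply(d)/10).round(2).tolist())
def J(jar,yaw,p):
    c,s=np.cos(yaw),np.sin(yaw); return np.array([jar[0]+c*p[0]-s*p[1],jar[1]+s*p[0]+c*p[1],p[2]])
E
python3 - <<'E'
from h import *
plan([625,-261,212],tool(np.radians(82.6),np.radians(25)),20)
E
```

```text
n 20 from [ 155.7 -605.3  213.9] dist/row 29.1 rot [ 0.021 -0.014  0.096]
[2.7, -1.08, 0.01]
[2.59, -1.34, -0.0]
[2.45, -1.58, -0.01]
[2.28, -1.8, -0.01]
[2.1, -2.01, 0.0]
[1.9, -2.21, 0.02]
[1.68, -2.38, 0.04]
[1.44, -2.53, 0.07]
[1.2, -2.65, 0.11]
[0.94, -2.75, 0.15]
[0.68, -2.82, 0.2]
[0.41, -2.87, 0.25]
[0.13, -2.89, 0.31]
[-0.14, -2.88, 0.37]
[-0.41, -2.85, 0.43]
[-0.67, -2.79, 0.5]
[-0.93, -2.7, 0.57]
[-1.17, -2.59, 0.64]
[-1.4, -2.45, 0.71]
[-1.62, -2.29, 0.79]
```

```bash
python3 -m jog '[[7,2.7,-1.1,0,0.021,-0.014,0.096],[7,2.6,-1.3,0,0.021,-0.014,0.096],[7,2.4,-1.6,0,0.021,-0.014,0.096],[7,2.3,-1.8,0,0.021,-0.014,0.096],[7,2.1,-2.0,0,0.021,-0.014,0.096],[7,1.9,-2.2,0,0.021,-0.014,0.096],[7,1.7,-2.4,0,0.021,-0.014,0.096],[7,1.4,-2.5,0.1,0.021,-0.014,0.096],[7,1.2,-2.6,0.1,0.021,-0.014,0.096],[7,0.9,-2.7,0.1,0.021,-0.014,0.096]]' 20
python3 - <<'E'
from h import *
plan([625,-261,212],tool(np.radians(82.6),np.radians(25)),10)
print(get_state()["joint_positions"])
E
```

```text
time: 2.2
eef_pos: [390.1, -433.6, 213.9]
tool_rot: [-0.092, 0.93, -0.348, -0.08]
contact_force: [0.4, -0.5, 0.5]
finger_gap: 0.766
n 10 from [ 390.1 -433.6  213.9] dist/row 29.2 rot [ 0.021 -0.015  0.095]
[0.66, -2.83, 0.21]
[0.39, -2.88, 0.26]
[0.12, -2.89, 0.32]
[-0.15, -2.89, 0.38]
[-0.42, -2.85, 0.45]
[-0.68, -2.79, 0.51]
[-0.93, -2.7, 0.58]
[-1.17, -2.59, 0.65]
[-1.41, -2.45, 0.72]
[-1.62, -2.29, 0.8]
[-0.97530155  0.55736636  1.25637928  0.05712563  1.56471912  1.30453463]
```

```bash
python3 -m jog '[[7,0.7,-2.8,0.2,0.021,-0.015,0.095],[7,0.4,-2.9,0.3,0.021,-0.015,0.095],[7,0.1,-2.9,0.3,0.021,-0.015,0.095],[7,-0.1,-2.9,0.4,0.021,-0.015,0.095],[7,-0.4,-2.9,0.4,0.021,-0.015,0.095],[7,-0.7,-2.8,0.5,0.021,-0.015,0.095],[7,-0.9,-2.7,0.6,0.021,-0.015,0.095],[7,-1.2,-2.6,0.7,0.021,-0.015,0.095],[7,-1.4,-2.4,0.7,0.021,-0.015,0.095],[7,-1.6,-2.3,0.8,0.021,-0.015,0.095]]'
python3 - <<'E'
from h import *
print(get_state()["joint_positions"])
c=get_calibration("wrist"); im,d=get_image("wrist"); cv2.imwrite("pics/w1.png",im)
np.savez("w1.npz",im=im,d=d,W=cloud(d,c))
for l in ["scoop","jar","lid"]:
    for r in boxes_of(l,"wrist")[:2]: print(l,r)
E
```

```text
time: 3.45
eef_pos: [625.0, -260.3, 211.9]
tool_rot: [0.163, -0.646, 0.732, 0.144]
contact_force: [0.5, -0.6, -0.3]
finger_gap: 0.77
[-0.6751416   0.67838271  1.08724698  0.37126771  1.61319947  2.56296399]
scoop {'centre': [169.0, 255.9], 'confidence': 0.67}
jar {'centre': [213.3, 252.4], 'confidence': 0.94}
lid {'centre': [319.8, 258.2], 'confidence': 0.95}
lid {'centre': [215.6, 252.6], 'confidence': 0.62}
```

View pics/w1.png

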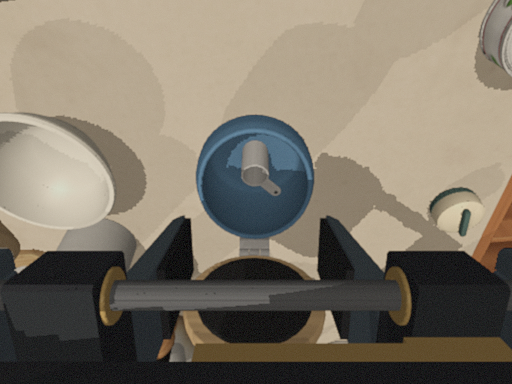

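The wrist view looks straight into the jar. The mouth is centred near (255,175), the cup's rim near (256,173), and the handle tip near (277,191).

Run:
```python
from h import *
S=np.load("w1.npz"); 
a=cv2.resize(S["im"][105:255,185:325],None,fx=4,fy=4,interpolation=2); cv2.imwrite("pics/w1z.png",a)
W=S["W"]; im=S["im"].astype(int)
m=silhouettes("scoop","wrist")[0]["mask"]; P=W[m]; print("scoop",len(P),np.percentile(P,[2,50,98],axis=0).round(1))
for z0 in [(50,52),(52,54),(54,56),(56,58),(58,62)]:
    q=P[(P[:,2]>z0[0])&(P[:,2]<z0[1])]; print(z0,len(q),q.mean(0).round(1) if len(q) else"")
j=silhouettes("jar","wrist")[0]["mask"]&(im[...,0]>im[...,2]+20); Q=W[j]; 
print("jar",len(Q),np.percentile(Q,[1,50,99],axis=0).round(1))
# table plane check
v,u=np.mgrid[:384,:512]; t=(v<60)&(u>100)&(u<400); print("table z",np.percentile(W[t][:,2],[5,50,95]))
```

```text
scoop 1299 [[ 611.8 -195.5   10.5]
 [ 631.  -184.7   43.2]
 [ 646.8 -151.6   55.9]]
(50, 52) 69 [ 633.9 -182.2   51. ]
(52, 54) 89 [ 629.  -175.3   53.2]
(54, 56) 284 [ 625.5 -170.2   54.9]
(56, 58) 13 [ 627.3 -179.4   56.3]
(58, 62) 0 
jar 10001 [[ 578.5 -245.1    6.3]
 [ 636.5 -158.2   46.8]
 [ 689.5 -118.9  112.4]]
table z [-1.13976159  0.12563656  1.39882496]
```

View pics/w1z.png

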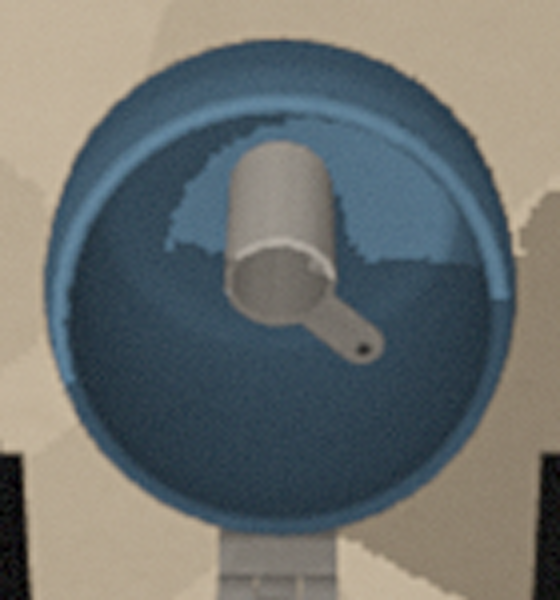

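Run:
```python
from h import *
c=get_calibration("wrist"); M=np.array(c["world_from_camera"]); f=192/np.tan(np.radians(c["vfov"])/2)
def hit(u,v,z):
    r=M[:3,:3]@np.array([(u-c["cx"])/f,(v-c["cy"])/f,1]); return M[:3,3]+r*(z-M[2,3])/r[2]
Z=lambda a,b:(185+a/4-.375,105+b/4-.375)
rc=hit(*Z(280,283),55); l=hit(*Z(227,283),55); r=hit(*Z(334,283),55); t=hit(*Z(375,354),53); h=hit(*Z(363,348),53)
print("rim",rc.round(1),"width",np.linalg.norm(l-r).round(1),"tip",t.round(1),"hole",h.round(1))
print("handle len",np.linalg.norm((t-rc)[:2]),"heading",np.degrees(np.arctan2(*(h-rc)[[1,0]])),np.degrees(np.arctan2(*(t-rc)[[1,0]])))
# jar from wrist: project model mouth circle r~50 & fit to blue silhouette edge points (hand-picked inner/outer rim)
# points on outer silhouette at zoom coords: left (45,290) right(517,290) bottom (281,533)
for n,q in dict(l=(45,290),r=(517,290),b=(281,533),il=(68,290),ir=(492,290),ib=(281,520),it=(281,108),ot=(281,95)).items(): print(n,[hit(*Z(*q),z).round(1).tolist() for z in (66,89,112)])
print("cam",M[:3,3])
# lid plane & tilt
S=np.load("w1.npz")
```

```text
rim [ 631.8 -182.2   55. ] width 28.4 tip [ 608.7 -152.    53. ] hole [ 611.8 -154.6   53. ]
handle len 37.994252739569234 heading 125.92053695167645 127.42525241925422
l [[690.6, -195.9, 66.0], [683.1, -214.1, 89.0], [675.6, -232.2, 112.0]]
r [[570.8, -181.5, 66.0], [573.7, -200.8, 89.0], [576.5, -220.2, 112.0]]
b [[642.2, -94.2, 66.0], [638.9, -121.1, 89.0], [635.6, -148.0, 112.0]]
il [[684.8, -195.2, 66.0], [677.8, -213.4, 89.0], [670.8, -231.6, 112.0]]
ir [[577.1, -182.2, 66.0], [579.4, -201.5, 89.0], [581.8, -220.9, 112.0]]
ib [[641.5, -100.1, 66.0], [638.2, -126.5, 89.0], [635.0, -152.9, 112.0]]
it [[624.2, -242.2, 66.0], [622.4, -256.3, 89.0], [620.7, -270.4, 112.0]]
ot [[623.8, -245.6, 66.0], [622.1, -259.4, 89.0], [620.4, -273.2, 112.0]]
cam [ 604.09123247 -405.16481219  331.60441776]
```

Run:
```python
from h import *
S=np.load("w1.npz"); W=S["W"]
for v in range(176,198,2): print(v,[(u,W[v,u].round(0).astype(int).tolist()) for u in range(258,284,3)])
```

```text
176 [(258, [631, -168, 41]), (261, [627, -170, 43]), (264, [624, -172, 47]), (267, [620, -178, 55]), (270, [619, -139, 7]), (273, [615, -139, 8]), (276, [612, -138, 8]), (279, [608, -138, 8]), (282, [604, -138, 8])]
178 [(258, [631, -168, 44]), (261, [628, -170, 47]), (264, [624, -173, 52]), (267, [621, -175, 55]), (270, [619, -136, 7]), (273, [616, -137, 9]), (276, [612, -136, 8]), (279, [608, -135, 8]), (282, [605, -135, 8])]
180 [(258, [631, -167, 47]), (261, [628, -169, 49]), (264, [624, -171, 53]), (267, [621, -172, 54]), (270, [620, -132, 7]), (273, [616, -132, 7]), (276, [612, -133, 9]), (279, [609, -132, 8]), (282, [605, -133, 10])]
182 [(258, [631, -167, 50]), (261, [628, -170, 53]), (264, [624, -171, 56]), (267, [621, -170, 55]), (270, [618, -170, 55]), (273, [616, -130, 9]), (276, [613, -129, 8]), (279, [609, -129, 9]), (282, [605, -131, 12])]
184 [(258, [631, -166, 53]), (261, [628, -168, 55]), (264, [625, -167, 54]), (267, [621, -168, 56]), (270, [618, -166, 54]), (273, [615, -165, 53]), (276, [613, -128, 10]), (279, [609, -128, 11]), (282, [605, -129, 13])]
186 [(258, [
[... 611 characters left out ...]
, -156, 54]), (282, [606, -127, 22])]
192 [(258, [637, -120, 14]), (261, [633, -120, 14]), (264, [629, -121, 15]), (267, [625, -120, 15]), (270, [619, -155, 55]), (273, [616, -154, 54]), (276, [613, -154, 55]), (279, [609, -155, 56]), (282, [606, -127, 26])]
194 [(258, [637, -119, 17]), (261, [633, -119, 17]), (264, [629, -120, 19]), (267, [625, -119, 18]), (270, [620, -152, 54]), (273, [616, -152, 55]), (276, [613, -151, 55]), (279, [610, -124, 26]), (282, [606, -125, 27])]
196 [(258, [637, -119, 20]), (261, [633, -120, 21]), (264, [629, -118, 20]), (267, [625, -119, 21]), (270, [622, -120, 23]), (273, [618, -121, 25]), (276, [614, -123, 27]), (279, [610, -125, 30]), (282, [607, -126, 31])]
```

Run:
```python
from h import *
S=np.load("w1.npz"); W=S["W"]; im=S["im"].astype(int)
blue=(im[...,0]>im[...,2]+15)&(abs(W[...,0]-630)<100)&(abs(W[...,1]+180)<100)
P=W[blue]
for a,b in ((70,80),(80,90),(90,100),(100,106),(106,109),(109,111),(111,116)):
    q=P[(P[:,2]>a)&(P[:,2]<b)]; print(a,b,len(q),q.mean(0).round(1),q.min(0).round(),q.max(0).round())
# outermost points per angle
c=np.array([634,-180]); d=P[:,:2]-c; r=np.hypot(*d.T); th=np.degrees(np.arctan2(d[:,1],d[:,0]))
for t in range(-180,180,15):
    m=(th>=t)&(th<t+15); q=P[m]; k=np.argsort(-q[:,2])[:12]; print(t+7,len(q),"top",q[k].mean(0).round(1),"rmax",np.percentile(r[m],98).round(1))
top=[]
for t in range(-180,180,5):
    m=(th>=t)&(th<t+5)&(r>52)
    if m.sum()>8: q=P[m]; k=np.argsort(-q[:,2])[:4]; top.append(q[k].mean(0))
top=np.array(top); A=np.c_[top[:,:2],np.ones(len(top))]
w=np.ones(len(top))
for i in range(10):
    s=np.linalg.lstsq(A*w[:,None],top[:,2]*w,rcond=None)[0]; e=A@s-top[:,2]; w=1/(1+abs(e)/2)
print("rim plane grad",s,"heading",np.degrees(np.arctan2(s[1],s[0])),"slope",np.degrees(np.arctan(np.hypot(*s[:2]))),np.median(abs(e)))
# lid inner face: points z>150 near
L=W[(W[...,2]>140)&(W[...,2]<235)&(abs(W[...,0]-635)<70)&(W[...,1]>-200)&(W[...,1]<-90)]
cc=np.median(L,axis=0);vt=np.linalg.svd(L-L.mean(0))[2]; print(len(L),cc,vt[2])
```

```text
70 80 1036 [ 631.2 -193.    74.4] [ 574. -245.   70.] [ 688. -127.   80.]
80 90 655 [ 634.6 -173.4   84.6] [ 576. -227.   80.] [ 687. -132.   90.]
90 100 480 [ 633.6 -166.5   94.7] [ 578. -207.   90.] [ 686. -136.  100.]
100 106 235 [ 632.9 -162.   103. ] [ 586. -186.  100.] [ 682. -144.  106.]
106 109 120 [ 633.1 -157.8  107.5] [ 595. -173.  106.] [ 675. -147.  109.]
109 111 90 [ 636.4 -154.9  110. ] [ 604. -164.  109.] [ 668. -150.  111.]
111 116 149 [ 637.1 -151.9  112.4] [ 609. -161.  111.] [ 664. -148.  115.]
-173 209 top [ 581.8 -181.4   95.3] rmax 60.8
-158 239 top [ 579.6 -196.1   88.3] rmax 63.2
-143 296 top [ 582.8 -211.4   81.5] rmax 64.3
-128 329 top [ 591.4 -225.8   75.6] rmax 65.2
-113 348 top [ 604.3 -236.3   71.7] rmax 65.8
-98 353 top [ 625.1 -243.1   70.2] rmax 66.0
-83 347 top [ 646.5 -241.9   71.6] rmax 65.6
-68 324 top [ 662.7 -238.1   92. ] rmax 65.1
-53 288 top [ 675.1 -223.4   81.8] rmax 64.3
-38 232 top [ 681.8 -209.6   88.7] rmax 62.8
-23 187 top [ 683.1 -194.7   95.7] rmax 59.7
-8 215 top [ 679.8 -181.7  101.3] rmax 55.4
7 477 top [ 674.2 -172.1  106.1] rmax 57.9
22 582 top [ 667.3 -164.2  109.1] rmax 59.1
37 649 top [ 660.1 -158.5  111.3] rmax 60.3
52 673 top [ 652.1 -154.2  112.7] rmax 61.1
67 625 top [ 645.6 -152.   113.7] rmax 61.8
82 610 top [ 638.7 -150.3  113.7] rmax 62.3
97 520 top [ 630.1 -149.5  113.5] rmax 62.0
112 566 top [ 622.5 -150.4  112.7] rmax 61.1
127 646 top [ 613.7 -152.2  111.3] rmax 60.2
142 600 top [ 605.8 -155.3  109. ] rmax 59.1
157 486 top [ 596.8 -161.1  106. ] rmax 57.8
172 251 top [ 588.6 -169.6  101.5] rmax 56.5
rim plane grad [-1.73492357e-02 -6.41121991e-02  7.33296935e+01] heading -105.14200709977428 slope 3.799898391556497 2.1542847816257122
6385 [ 635.66076181 -170.56949324  210.95736562] [0.13164094 0.96261256 0.23674401]
```

Run:
```python
from h import *
H=np.radians(92.6); T=np.radians(25); Rt=tool(H,T)
fin=np.array([631.8+2.6*np.cos(H),-182.2+2.6*np.sin(H),26]); print(fin)
zax=Rt.apply([0,0,1])
q=get_state()["joint_positions"]; print(wristq(q[0],q[1]+q[2],Rt))
plan(fin-110*zax,Rt,10); print((fin-110*zax).round(1))
```

```text
[ 631.68205623 -179.60267652   26.        ]
(np.float64(0.3243238209225381), np.float64(1.6694596235715946), np.float64(2.4034944108626934))
n 10 from [ 623.7 -261.4  212. ] dist/row 9.4 rot [-0.007  0.    -0.015]
[0.04, -0.06, 0.94]
[0.04, -0.06, 0.94]
[0.04, -0.07, 0.93]
[0.04, -0.07, 0.93]
[0.04, -0.08, 0.93]
[0.04, -0.09, 0.93]
[0.04, -0.09, 0.93]
[0.04, -0.1, 0.93]
[0.05, -0.1, 0.93]
[0.05, -0.11, 0.93]
[ 633.8 -226.   125.7]
```

```bash
python3 -m jog '[[5.2,0.04,-0.06,0.94,-0.007,0,-0.015],[5.2,0.04,-0.06,0.94,-0.007,0,-0.015],[5.2,0.04,-0.07,0.93,-0.007,0,-0.015],[5.2,0.04,-0.07,0.93,-0.007,0,-0.015],[5.2,0.04,-0.08,0.93,-0.007,0,-0.015],[5.2,0.04,-0.09,0.93,-0.007,0,-0.015],[5.2,0.04,-0.09,0.93,-0.007,0,-0.015],[5.2,0.04,-0.1,0.93,-0.007,0,-0.015],[5.2,0.05,-0.1,0.93,-0.007,0,-0.015],[5.2,0.05,-0.1,0.93,-0.007,0,-0.015]]'
python3 - <<'E'
from h import *
for i in range(3):
    c=get_calibration("wrist"); p,r,s=pose(); print(p.round(1),np.array(c["world_from_camera"])[:3,3].round(1)); im,d=get_image("wrist")
cv2.imwrite("pics/w2.png",im)
np.savez("w2.npz",im=im,d=d,W=cloud(d,c))
E
```

```text
time: 5.0
eef_pos: [634.4, -225.3, 125.3]
tool_rot: [-0.151, 0.705, -0.675, -0.157]
contact_force: [0.1, -0.1, -0.1]
finger_gap: 0.571
[ 634.4 -225.3  125.3] [ 638.9 -370.   244.8]
[ 634.1 -224.6  124.2] [ 639.  -369.4  243.6]
[ 634.  -224.8  124.7] [ 638.8 -369.7  244.2]
```

View pics/w2.png

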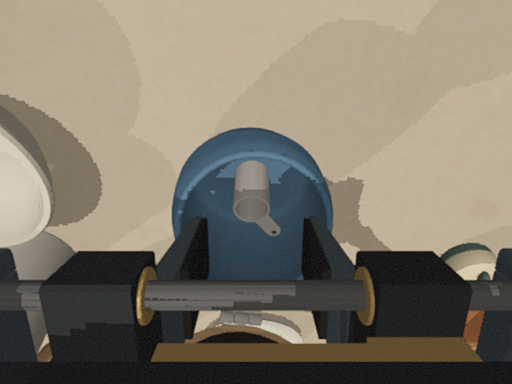

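The cup's rim is now at about (252,208) and the handle tip at (276,233). The fingers sit symmetrically on either side, at columns 205 and 305.

Run:
```python
from h import *
S=np.load("w2.npz")
a=cv2.resize(S["im"][145:250,180:330],None,fx=5,fy=5,interpolation=2); cv2.imwrite("pics/w2z.png",a)
```

```text
(no output)
```

View pics/w2z.png

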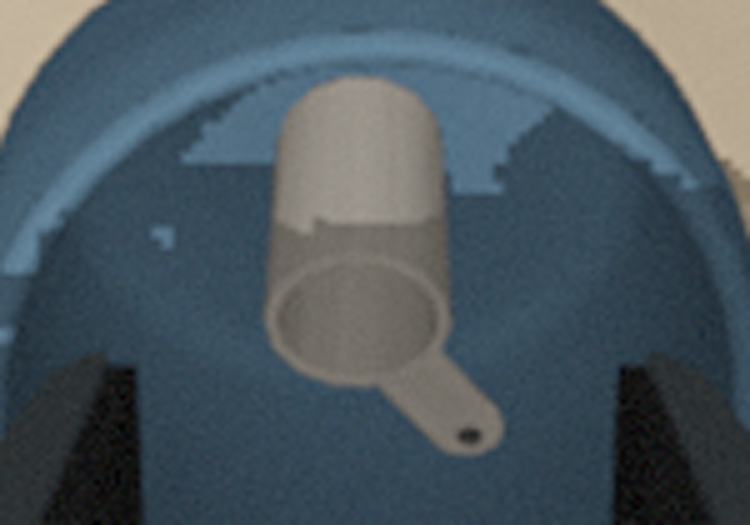

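Run:
```python
from h import *
c=get_calibration("wrist"); M=np.array(c["world_from_camera"]); f=192/np.tan(np.radians(c["vfov"])/2)
def hit(u,v,z):
    r=M[:3,:3]@np.array([(u-c["cx"])/f,(v-c["cy"])/f,1]); return M[:3,3]+r*(z-M[2,3])/r[2]
Z=lambda a,b:(180+a/5-.4,145+b/5-.4)
rc=hit(*Z(358.5,319),55); l=hit(*Z(265,319),55); r=hit(*Z(452,319),55); h=hit(*Z(469,436),54.5);t=hit(*Z(493,448),54.5)
print(rc.round(1),np.linalg.norm(l-r).round(1),np.linalg.norm(h-rc),np.linalg.norm(t-rc),np.degrees(np.arctan2(*(h-rc)[[1,0]])))
p,Rc,s=pose(); print(p, Rc.inv().apply(rc-p).round(1), "hole in tool",Rc.inv().apply(h-p).round(1))
H=np.radians(92.6); Rt=tool(H,np.radians(25))
fin=rc+2.6*np.array([np.cos(H),np.sin(H),0]); fin[2]=26
print(fin.round(1),Rc.inv().apply(fin-p).round(1),(Rc.inv()*Rt).as_rotvec().round(3)); print(px(fin,c),px(p,c))
# tool yz of fingertip in image
for o in ([0,26,0],[0,-26,0]): print(px(p+Rc.apply(o),c))
```

```text
[ 633.4 -181.7   55. ] 29.8 34.15520619055111 39.118913347082525 125.6580657932724
[ 634.17751911 -225.16737242  125.37548463] [-9.4 -1.1 82.2] hole in tool [-35.1  17.6  94.7]
[ 633.3 -179.1   26. ] [  0.5  -1.1 109.5] [-0.001  0.002 -0.001]
[[251.61110335 186.90556139]] [[251.72706106 242.2643993 ]]
[[298.70457771 242.26941446]]
[[204.74003485 242.25938313]]
```

```bash
python3 -m jog '[[5.2,0,-0.05,1.1,0,0,0],[5.2,0,-0.05,1.1,0,0,0],[5.2,0,-0.01,1.1,0,0,0],[5.2,0,0,1.1,0,0,0],[5.2,0,0,1.1,0,0,0],[5.2,0,0,1.1,0,0,0],[5.2,0,0,1.1,0,0,0],[5.2,0,0,1.1,0,0,0],[5.2,0.02,0,1.1,0,0,0],[5.2,0.03,0,1.0,0,0,0]]'
python3 - <<'E'
from h import *
im,d=get_image("wrist");cv2.imwrite("pics/w3.png",im); im,d=get_image("scene");cv2.imwrite("pics/s3.png",cv2.resize(im[40:220,180:380],None,fx=4,fy=4)[:600])
p,r,s=pose(); print(p,s["contact_force"])
E
```

```text
time: 6.4
eef_pos: [633.5, -179.4, 26.3]
tool_rot: [-0.151, 0.705, -0.675, -0.157]
contact_force: [0.2, 0.5, -0.9]
finger_gap: 0.57
[ 632.9658949  -178.94848575   25.82318038] [0.45269742 0.62832042 0.56176677]
```

View pics/w3.png

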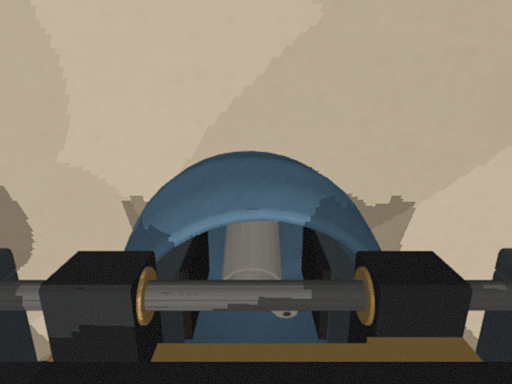

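View pics/s3.png

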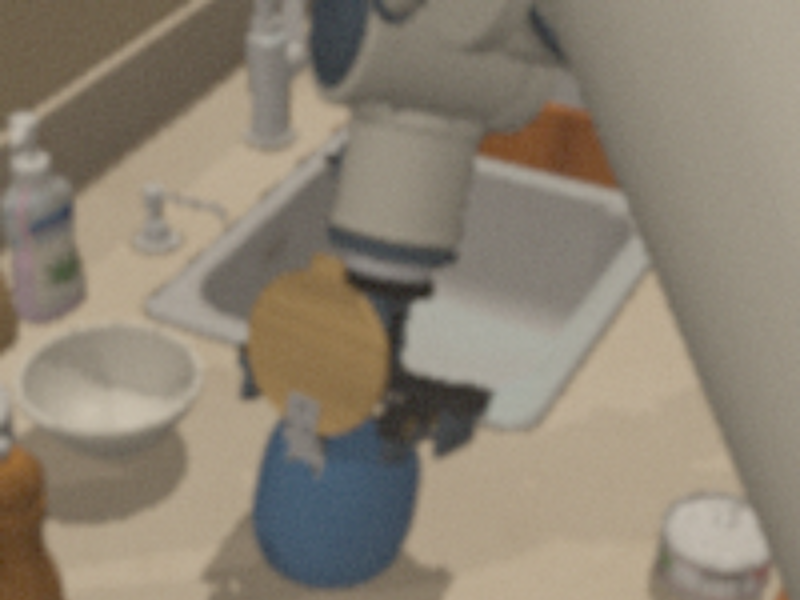

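The cup sits centred between the fingers at columns 225–282, the lid hasn't been touched, and there is no contact force. I'll close now.

```bash
python3 -m jog '[[4.4,0,0,0,0,0,0],[3.8,0,0,0,0,0,0],[3.4,0,0,0,0,0,0],[3.1,0,0,0,0,0,0],[2.6,0,0,0,0,0,0],[2.2,0,0,0,0,0,0],[2.2,0,0,0,0,0,0],[2.2,0,0,0,0,0,0],[2.2,0,0,0,0,0,0],[2.2,0,0,0,0,0,0]]' 20
python3 - <<'E'
from h import *
im,d=get_image("wrist");cv2.imwrite("pics/w4.png",im)
p,r,s=pose(); print(p,s["contact_force"],s["finger_gap"]*91.2)
E
```

```text
time: 7.75
eef_pos: [633.7, -179.8, 27.1]
tool_rot: [-0.151, 0.705, -0.675, -0.156]
contact_force: [1.8, -0.4, 4.7]
finger_gap: 0.324
[ 633.70439631 -179.76275105   27.12356934] [ 1.84684788 -0.85203879  5.60632289] 29.583114320636806
```

View pics/w4.png

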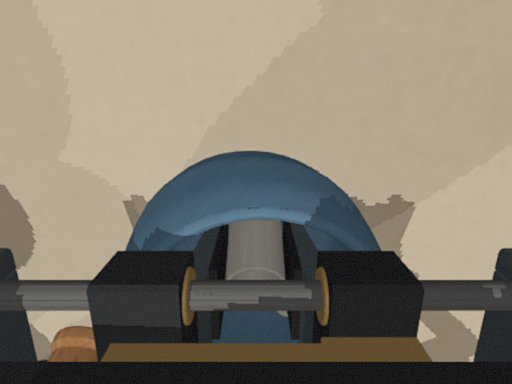

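Gripped at 29.6 mm, which matches the cup. I'll back straight out along the tool axis.

```bash
python3 -m jog '[[2.2,0,0,-0.3,0,0,0],[2.2,0,0,-0.5,0,0,0],[2.2,0,0,-0.8,0,0,0],[2.2,0,0,-0.9,0,0,0],[2.2,0,0,-0.9,0,0,0],[2.2,0,0,-0.9,0,0,0],[2.2,0,0,-0.9,0,0,0],[2.2,0,0,-0.9,0,0,0],[2.2,0,0,-0.9,0,0,0],[2.2,0,0,-0.9,0,0,0]]'; python3 -m jog '[[2.2,0,0,-1.2,0,0,0],[2.2,0,0,-1.2,0,0,0],[2.2,0,0,-1.2,0,0,0],[2.2,0,0,-1.2,0,0,0],[2.2,0,0,-1.2,0,0,0],[2.2,0,0,-1.2,0,0,0],[2.2,0,0,-1.2,0,0,0],[2.2,0,0,-1.2,0,0,0],[2.2,0,0,-1.2,0,0,0],[2.2,0,0,-1.2,0,0,0]]';python3 - <<'E'
from h import *
im,d=get_image("wrist");cv2.imwrite("pics/w5.png",im)
c=get_calibration("wrist");np.savez("w5.npz",im=im,d=d,W=cloud(d,c))
p,r,s=pose(); print(p,s["contact_force"],s["finger_gap"]*91.2,s["joint_positions"])
E
```

```text
time: 9.05
eef_pos: [634.9, -213.4, 99.0]
tool_rot: [-0.151, 0.705, -0.675, -0.157]
contact_force: [0.3, -0.3, -0.1]
finger_gap: 0.323
time: 10.3
eef_pos: [636.9, -264.4, 207.9]
tool_rot: [-0.151, 0.705, -0.675, -0.157]
contact_force: [-0.4, -0.5, -0.8]
finger_gap: 0.323
[ 637.35171192 -265.26178831  209.27104191] [-0.90156794 -0.72669745  0.32067517] 30.127015598134747 [-0.65059426  0.73205771  0.98231865  0.3364427   1.70723096  2.44617576]
```

View pics/w5.png

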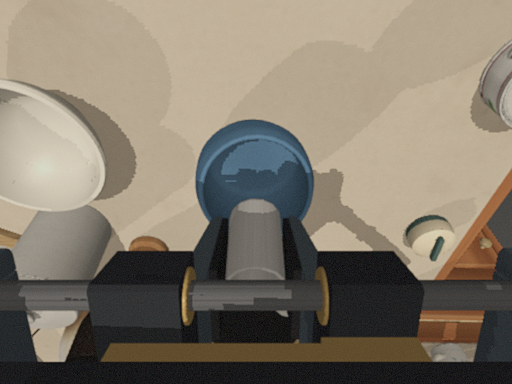

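The scoop is out and held with its cup between the fingers, and the jar hasn't moved. Next I'll check how upright the cup is in the grip and plan the carry.

Run:
```python
from h import *
S=np.load("w5.npz"); W=S["W"]
for v in range(198,274,6): print(v,[W[v,u].round(1).tolist() for u in (242,255,268)])
p,Rc,s=pose()
# cup wall cylinder axis fit: points in region
from scipy.optimize import least_squares
P=W[215:262,236:275].reshape(-1,3); P=P[(abs(P-np.median(P,axis=0))<60).all(1)]
c0=P.mean(0)
def f(a):
    ax=np.array([a[0],a[1],1]);ax/=np.linalg.norm(ax); d=P-c0-np.array([a[2],a[3],0]); d-=np.outer(d@ax,ax); return np.linalg.norm(d,axis=1)-15
s=least_squares(f,[0,0,0,15],loss="soft_l1"); print("axis slope x,y",s.x[:2],"std",np.std(f(s.x)),len(P), c0+np.array([s.x[2],s.x[3],0]),"TCP",p)
for q1 in (-.2,0,.2): print(wristq(q1,1.8,tool(np.radians(92.6),np.radians(25))))
```

```text
198 [[646.2, -121.5, 19.1], [629.7, -120.5, 17.3], [613.7, -125.5, 21.8]]
204 [[643.5, -278.5, 192.8], [636.2, -280.1, 194.1], [628.8, -278.8, 192.5]]
210 [[643.4, -278.8, 197.9], [636.3, -281.0, 199.8], [629.0, -279.3, 197.7]]
216 [[643.2, -278.6, 202.2], [636.2, -279.9, 203.2], [629.0, -278.0, 201.1]]
222 [[643.1, -279.1, 207.2], [636.2, -280.3, 207.9], [629.2, -279.0, 206.5]]
228 [[642.9, -279.8, 212.0], [636.3, -281.6, 213.3], [629.4, -279.7, 211.4]]
234 [[642.8, -278.9, 215.3], [636.3, -282.0, 217.8], [629.5, -279.9, 215.7]]
240 [[642.7, -278.3, 218.8], [636.2, -281.2, 221.0], [629.5, -279.0, 218.8]]
246 [[642.6, -279.5, 223.6], [636.2, -279.9, 223.7], [629.6, -278.8, 222.6]]
252 [[642.4, -278.6, 226.6], [636.2, -281.9, 229.0], [629.7, -278.6, 226.2]]
258 [[642.3, -279.2, 230.6], [636.2, -280.8, 231.6], [629.9, -279.7, 230.6]]
264 [[642.2, -279.5, 234.3], [636.2, -280.8, 235.1], [630.0, -279.7, 234.1]]
270 [[642.1, -279.1, 237.4], [635.0, -253.9, 219.5], [641.6, -409.9, 329.0]]
axis slope x,y [-0.00275795 -0.00470148] std 0.4699643211699429 1822 [ 635.85189483 -265.86473687  218.04541038] TCP [ 637.35171192 -265.26178831  209.27104191]
(np.float64(0.42495395032948935), np.float64(1.4646611773250604), np.float64(2.824103551695293))
(np.float64(0.44425433690786087), np.float64(1.3824393617795019), np.float64(3.002638795314022))
(np.float64(0.44847827865871437), np.float64(1.2981316170678214), np.float64(-3.100143064061174))
```

Run:
```python
from h import *
p,Rc,s=pose(); Rt=tool(np.radians(92.6),np.radians(25)); R2=tool(np.radians(112.6),np.radians(25))
plan([625,-265,335],Rt,10); plan([622,138,300],R2,20,[625,-265,335],Rt)
```

```text
n 10 from [ 637.4 -265.3  209.3] dist/row 12.6 rot [-0.  0. -0.]
[-0.54, 0.12, -1.14]
[-0.54, 0.12, -1.14]
[-0.54, 0.12, -1.14]
[-0.54, 0.12, -1.14]
[-0.54, 0.12, -1.14]
[-0.54, 0.12, -1.14]
[-0.54, 0.12, -1.14]
[-0.54, 0.12, -1.14]
[-0.54, 0.12, -1.14]
[-0.54, 0.12, -1.14]
n 20 from [ 625 -265  335] dist/row 20.2 rot [-0.007  0.    -0.016]
[-1.75, -0.08, 1.01]
[-1.75, -0.11, 1.01]
[-1.75, -0.15, 1.01]
[-1.74, -0.18, 1.01]
[-1.74, -0.22, 1.01]
[-1.74, -0.25, 1.0]
[-1.73, -0.29, 1.0]
[-1.73, -0.32, 1.0]
[-1.72, -0.36, 1.0]
[-1.72, -0.39, 0.99]
[-1.71, -0.42, 0.99]
[-1.7, -0.46, 0.99]
[-1.7, -0.49, 0.98]
[-1.69, -0.53, 0.98]
[-1.68, -0.56, 0.98]
[-1.67, -0.59, 0.97]
[-1.66, -0.63, 0.97]
[-1.65, -0.66, 0.96]
[-1.64, -0.69, 0.96]
[-1.63, -0.73, 0.95]
```

```bash
python3 -m jog '[[2.2,-0.5,0.1,-1.1,0,0,0],[2.2,-0.5,0.1,-1.1,0,0,0],[2.2,-0.5,0.1,-1.2,0,0,0],[2.2,-0.5,0.1,-1.2,0,0,0],[2.2,-0.6,0.1,-1.2,0,0,0],[2.2,-0.6,0.1,-1.2,0,0,0],[2.2,-0.6,0.1,-1.2,0,0,0],[2.2,-0.6,0.1,-1.2,0,0,0],[2.2,-0.6,0.1,-1.1,0,0,0],[2.2,-0.5,0.1,-1.1,0,0,0]]'; python3 -m jog '[[2.2,-1.7,-0.1,1,-0.007,0,-0.016],[2.2,-1.7,-0.1,1,-0.007,0,-0.016],[2.2,-1.7,-0.2,1,-0.007,0,-0.016],[2.2,-1.7,-0.2,1,-0.007,0,-0.016],[2.2,-1.7,-0.2,1,-0.007,0,-0.016],[2.2,-1.7,-0.3,1,-0.007,0,-0.016],[2.2,-1.7,-0.3,1,-0.007,0,-0.016],[2.2,-1.7,-0.3,1,-0.007,0,-0.016],[2.2,-1.7,-0.4,1,-0.007,0,-0.016],[2.2,-1.7,-0.4,1,-0.007,0,-0.016]]';  python3 - <<'E'
from h import *
p,Rc,s=pose(); R2=tool(np.radians(112.6),np.radians(25))
plan([622,138,260],R2,10); print(s["joint_positions"])
E
```

```text
time: 11.6
eef_pos: [626.7, -263.8, 336.3]
tool_rot: [-0.151, 0.705, -0.675, -0.156]
contact_force: [0.5, 0.1, -0.9]
finger_gap: 0.324
time: 12.85
eef_pos: [627.7, -64.4, 317.0]
tool_rot: [-0.138, 0.762, -0.61, -0.167]
contact_force: [-0.0, 0.5, -0.7]
finger_gap: 0.327
n 10 from [627.7 -64.4 317. ] dist/row 21.0 rot [-0.008  0.    -0.016]
[-1.56, -0.38, 1.36]
[-1.55, -0.42, 1.36]
[-1.55, -0.45, 1.35]
[-1.54, -0.49, 1.35]
[-1.53, -0.52, 1.35]
[-1.52, -0.56, 1.34]
[-1.51, -0.59, 1.34]
[-1.5, -0.62, 1.33]
[-1.49, -0.66, 1.33]
[-1.48, -0.69, 1.32]
[-0.3960217   0.54322491  1.06192564  0.36506403  1.78115714  2.55795997]
```

```bash
python3 -m jog '[[2.2,-1.6,-0.4,1.4,-0.008,0,-0.016],[2.2,-1.6,-0.4,1.4,-0.008,0,-0.016],[2.2,-1.5,-0.4,1.4,-0.008,0,-0.016],[2.2,-1.5,-0.5,1.4,-0.008,0,-0.016],[2.2,-1.5,-0.5,1.3,-0.008,0,-0.016],[2.2,-1.5,-0.6,1.3,-0.008,0,-0.016],[2.2,-1.5,-0.6,1.3,-0.008,0,-0.016],[2.2,-1.5,-0.6,1.3,-0.008,0,-0.016],[2.2,-1.5,-0.7,1.3,-0.008,0,-0.016],[2.2,-1.5,-0.7,1.3,-0.008,0,-0.016]]';  python3 - <<'E'
from h import *
c=get_calibration("wrist"); im,d=get_image("wrist");cv2.imwrite("pics/w6.png",im); W=cloud(d,c); np.savez("w6.npz",im=im,W=W)
im,d=get_image("top");cv2.imwrite("pics/t6.png",im)
m=silhouettes("saucer","wrist")
for q in m[:1]:
    P=W[q["mask"]]; print(q["confidence"],len(P),P.min(0),P.max(0))
p,Rc,s=pose(); print(p,s["joint_positions"])
E
```

```text
time: 14.1
eef_pos: [622.4, 137.8, 259.9]
tool_rot: [-0.12, 0.813, -0.54, -0.18]
contact_force: [-0.1, -0.1, -0.2]
finger_gap: 0.321
0.7 15449 [537.61111331   4.41413674  -1.09646899] [698.93033472 234.49278748 379.66496807]
[622.11456676 137.64853064 259.89187994] [-0.08781158  0.5632157   1.17922988  0.38419155  1.61052426  2.62934871]
```

View pics/w6.png

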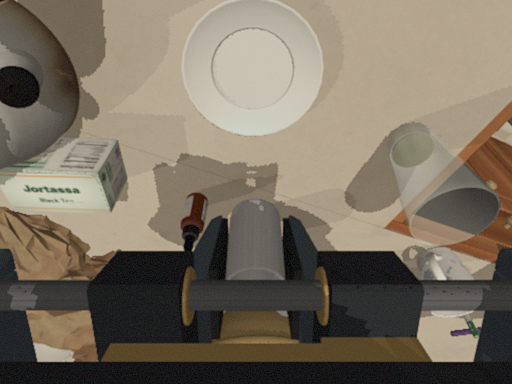

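View pics/t6.png

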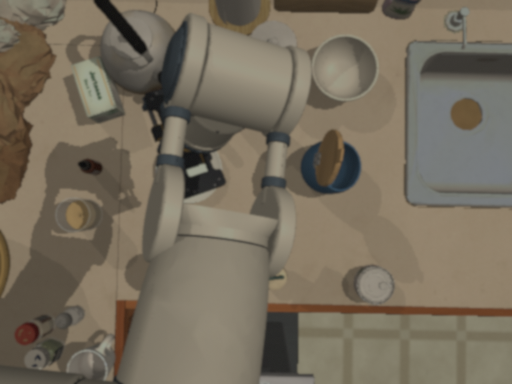

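The saucer's flat middle is centred near (253,68) in the wrist view, and the cup hangs at (255,240).

Run:
```python
from h import *
from scipy.optimize import least_squares
S=np.load("w6.npz"); W=S["W"]; 
m=(W[...,2]>14)&(W[...,2]<24)&(np.hypot(W[...,0]-623,W[...,1]-142)<90); q=W[m]
for r in (None,):
    f=lambda p:np.hypot(q[:,0]-p[0],q[:,1]-p[1])-p[2]
    s=least_squares(f,[623,142,74],loss="soft_l1"); print("rim",len(q),s.x,q.min(0),q.max(0))
m=(np.hypot(W[...,0]-623,W[...,1]-142)<85)&(W[...,2]>3)&(W[...,2]<30); q=W[m]; print(((q.min(0)+q.max(0))/2).round(1),np.ptp(q,axis=0))
print("flat z",np.median(W[60:80,240:270,2]))
c=get_calibration("wrist"); M=np.array(c["world_from_camera"]); f=192/np.tan(np.radians(c["vfov"])/2)
def hit(u,v,z):
    r=M[:3,:3]@np.array([(u-c["cx"])/f,(v-c["cy"])/f,1]); return M[:3,3]+r*(z-M[2,3])/r[2]
e=[hit(212,68,6),hit(294,68,6),hit(253,28,6),hit(253,109,6)]; print(np.round(e,1), np.round((e[0]+e[1])/2,1),np.round((e[2]+e[3])/2,1))
# cup axis now
P=W[215:262,236:275].reshape(-1,3); P=P[(abs(P-np.median(P,axis=0))<40).all(1)]; c0=P.mean(0)
def g(a):
    ax=np.array([a[0],a[1],1]);ax/=np.linalg.norm(ax); d=P-c0-np.array([a[2],a[3],0]); d-=np.outer(d@ax,ax); return np.linalg.norm(d,axis=1)-15
H=np.radians(112.6); s=least_squares(g,[0,0,15*np.cos(H),15*np.sin(H)],loss="soft_l1"); p,Rc,_=pose(); print("cup",s.x[:2],(c0[:2]+s.x[2:]),"tcp",p)
```

```text
rim 4516 [622.30433662 145.5325878   71.45929756] [545.16356786  68.47027943  14.00016753] [699.25589479 223.25356149  21.47381899]
[622.2 145.9  12.2] [154.09232693 154.78328206  18.46183577]
flat z 5.18994855158158
[[664.4 159.6   6. ]
 [579.5 123.8   6. ]
 [638.1 102.9   6. ]
 [602.5 188.4   6. ]] [622.  141.7   6. ] [620.3 145.7   6. ]
cup [-0.00567369 -0.00526995] [621.79981271 137.47972242] tcp [622.11456676 137.64853064 259.89187994]
```

Run:
```python
from h import *
plan([623,144,60],tool(np.radians(112.6),np.radians(25)),10)
```

```text
n 10 from [622.1 137.6 259.9] dist/row 20.0 rot [0. 0. 0.]
[0.8, -0.03, 1.83]
[0.8, -0.03, 1.83]
[0.8, -0.03, 1.83]
[0.8, -0.03, 1.83]
[0.8, -0.03, 1.83]
[0.8, -0.03, 1.83]
[0.8, -0.03, 1.83]
[0.8, -0.03, 1.83]
[0.8, -0.03, 1.83]
[0.79, -0.03, 1.83]
```

```bash
python3 -m jog '[[2.2,0.8,-0.03,1.9,0,0,0],[2.2,0.8,-0.03,1.9,0,0,0],[2.2,0.8,-0.03,1.9,0,0,0],[2.2,0.8,-0.03,1.9,0,0,0],[2.2,0.8,-0.03,1.8,0,0,0],[2.2,0.8,-0.03,1.8,0,0,0],[2.2,0.8,-0.03,1.8,0,0,0],[2.2,0.8,-0.03,1.8,0,0,0],[2.2,0.8,-0.03,1.8,0,0,0],[2.2,0.8,-0.03,1.7,0,0,0]]';  python3 - <<'E'
from h import *
from scipy.optimize import least_squares
c=get_calibration("wrist"); im,d=get_image("wrist");cv2.imwrite("pics/w7.png",im); W=cloud(d,c); np.savez("w7.npz",im=im,W=W)
m=(W[...,2]>14)&(W[...,2]<24)&(np.hypot(W[...,0]-623,W[...,1]-142)<90)&(np.hypot(W[...,0]-623,W[...,1]-142)>60); q=W[m]
f=lambda p:np.hypot(q[:,0]-p[0],q[:,1]-p[1])-72
s=least_squares(f,[623,142],loss="soft_l1"); print("rim",len(q),s.x,q.min(0),q.max(0))
p,Rc,s=pose(); print(p)
im,d=get_image("scene"); cv2.imwrite("pics/s7.png",cv2.resize(im[130:330,100:330],None,fx=3,fy=3))
E
```

```text
time: 15.5
eef_pos: [623.4, 142.2, 59.3]
tool_rot: [-0.12, 0.813, -0.541, -0.18]
contact_force: [-0.1, -0.1, -0.8]
finger_gap: 0.323
rim 9014 [622.34602506 144.8753466 ] [545.28484361  67.75609014  14.00062243] [699.37700915 216.72901278  21.09610701]
[622.31655438 142.20074899  57.05270982]
```

View pics/w7.png

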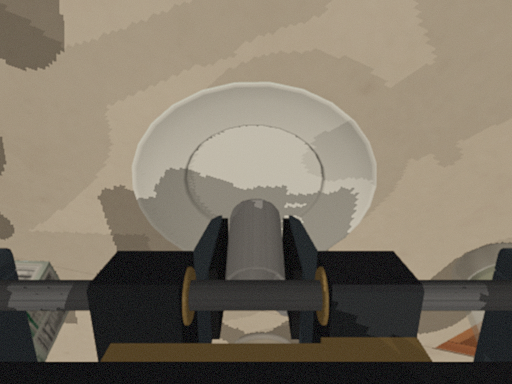

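View pics/s7.png

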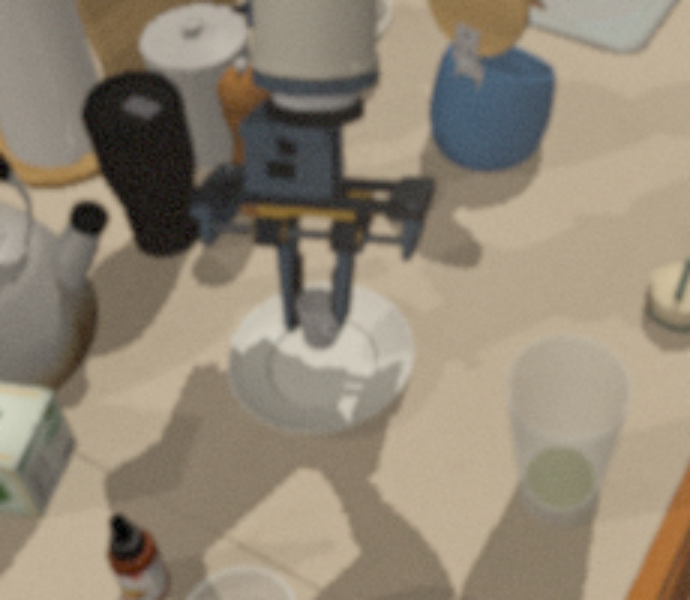

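```bash
python3 -m jog '[[2.2,0.1,0,0.5,0,0,0],[2.2,0.1,0,0.5,0,0,0],[2.2,0.15,0,0.5,0,0,0],[2.2,0.2,0,0.5,0,0,0],[2.2,0.2,0,0.4,0,0,0],[2.2,0.15,0,0.3,0,0,0],[2.2,0.1,0,0.2,0,0,0],[2.2,0,0,0,0,0,0],[2.2,0,0,0,0,0,0],[2.2,0,0,0,0,0,0]]'; python3 -c "
from h import *
for i in range(4):
    p,r,s=pose(); print(p.round(1),np.round(s['contact_force'],1)); get_image('top')"
```

```text
time: 16.85
eef_pos: [622.3, 145.2, 30.3]
tool_rot: [-0.121, 0.813, -0.541, -0.18]
contact_force: [0.5, 0.7, -0.7]
finger_gap: 0.322
[622.3 145.2  30.3] [ 0.5  0.7 -0.7]
[622.3 145.1  30.2] [-0.3  0.1 -0.8]
[622.3 145.2  30.2] [-0.2 -1.  -2.3]
[622.3 145.2  30.2] [-0.3  0.1 -1.7]
```

```bash
python3 -m jog '[[2.2,0.04,0,0.09,0,0,0],[2.2,0.04,0,0.09,0,0,0],[2.2,0.04,0,0.09,0,0,0],[2.2,0.02,0,0.05,0,0,0],[2.2,0.02,0,0.05,0,0,0],[2.2,0,0,0,0,0,0],[2.2,0,0,0,0,0,0],[2.2,0,0,0,0,0,0],[2.2,0,0,0,0,0,0],[2.2,0,0,0,0,0,0]]'
python3 - <<'E'
from h import *
im,d=get_image("scene"); cv2.imwrite("pics/s8.png",cv2.resize(im[180:290,150:260],None,fx=5,fy=5,interpolation=2))
c=get_calibration("wrist"); im,d=get_image("wrist"); W=cloud(d,c)
from scipy.optimize import least_squares
r=np.hypot(W[...,0]-623,W[...,1]-142)
print("cup lowest front wall",[W[v,255].round(1).tolist() for v in range(190,240,5)])
cv2.imwrite("pics/w8.png",im)
p,Rc,s=pose(); print(p.round(1),s["contact_force"].round(1))
E
```

```text
time: 18.3
eef_pos: [622.2, 145.3, 26.1]
tool_rot: [-0.12, 0.813, -0.541, -0.18]
contact_force: [0.5, 0.5, -0.3]
finger_gap: 0.318
cup lowest front wall [[628.8, 127.1, 4.8], [627.2, 130.9, 4.4], [626.5, 132.5, 6.8], [627.0, 131.3, 12.2], [627.3, 130.7, 16.8], [627.2, 130.8, 20.4], [626.9, 131.7, 23.2], [626.8, 131.7, 26.7], [627.2, 130.9, 31.1], [626.9, 131.4, 33.9]]
[622.2 145.3  26.1] [-0.8 -0.2 -1. ]
```

View pics/s8.png

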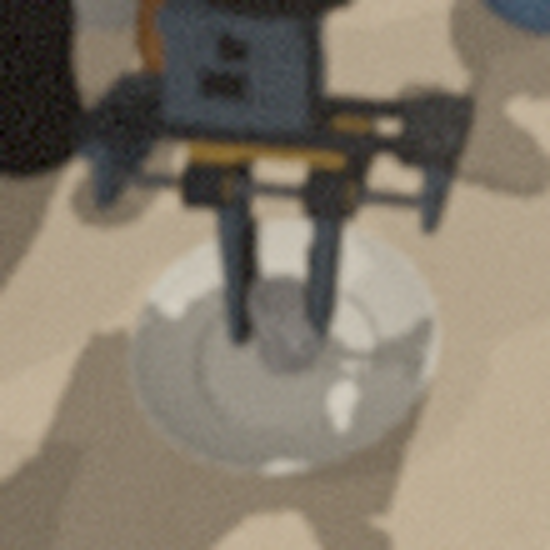

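View pics/w8.png

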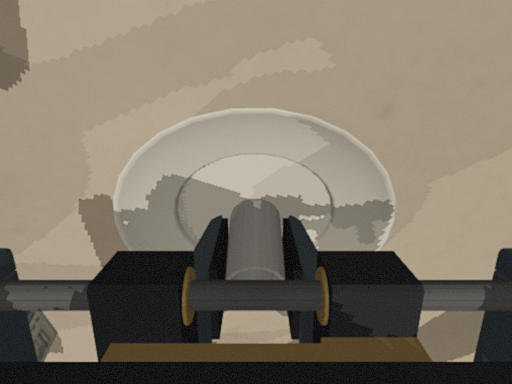

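```bash
python3 -m jog '[[2.2,0.02,0,0.045,0,0,0],[2.2,0.02,0,0.045,0,0,0],[2.2,0.02,0,0.045,0,0,0],[2.2,0,0,0,0,0,0],[2.2,0,0,0,0,0,0],[2.2,0,0,0,0,0,0],[2.2,0,0,0,0,0,0],[2.2,0,0,0,0,0,0],[2.2,0,0,0,0,0,0],[2.2,0,0,0,0,0,0]]'
```

```text
time: 19.65
eef_pos: [622.3, 145.3, 25.1]
tool_rot: [-0.121, 0.813, -0.541, -0.18]
contact_force: [-1.9, -1.1, 6.4]
finger_gap: 0.327
```

Contact with the saucer at about 6 N. I'll release gently.

```bash
python3 -m jog '[[3.1,0,0,0,0,0,0],[3.3,0,0,0,0,0,0],[3.6,0,0,0,0,0,0],[4.0,0,0,0,0,0,0],[4.4,0,0,0,0,0,0],[4.8,0,0,0,0,0,0],[5.2,0,0,0,0,0,0],[5.2,0,0,0,0,0,0],[5.2,0,0,0,0,0,0],[5.2,0,0,0,0,0,0]]' 10
python3 - <<'E'
from h import *
im,d=get_image("wrist");cv2.imwrite("pics/w9.png",im)
E
```

```text
time: 20.9
eef_pos: [622.2, 145.3, 24.6]
tool_rot: [-0.12, 0.813, -0.541, -0.18]
contact_force: [0.7, 0.0, -0.4]
finger_gap: 0.572
```

View pics/w9.png

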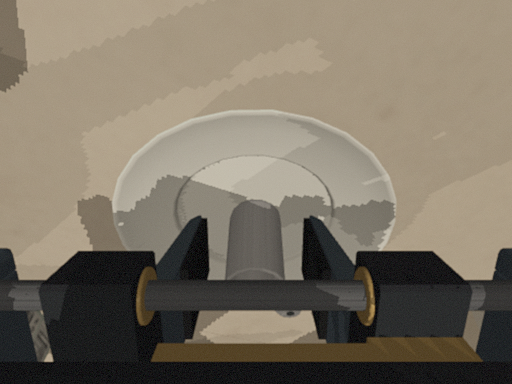

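The fingers are clear on both sides and the cup is standing. I'll retreat along the tool axis.

```bash
python3 -m jog '[[5.2,0,0,-0.5,0,0,0],[5.2,0,0,-1,0,0,0],[5.2,0,0,-1.2,0,0,0],[5.2,0,0,-1.4,0,0,0],[5.2,0,0,-1.6,0,0,0],[5.2,0,0,-1.8,0,0,0],[5.2,0,0,-2,0,0,0],[5.2,0,0,-2,0,0,0],[5.2,0,0,-2,0,0,0],[5.2,0,0,-2,0,0,0]]'
python3 - <<'E'
from h import *
c=get_calibration("wrist"); im,d=get_image("wrist");cv2.imwrite("pics/w10.png",im);W=cloud(d,c)
f=192/np.tan(np.radians(c["vfov"])/2); np.savez("w10.npz",im=im,W=W,M=c["world_from_camera"])
p,Rc,s=pose();print(p,s["joint_positions"])
E
```

```text
time: 22.2
eef_pos: [647.6, 84.1, 166.5]
tool_rot: [-0.121, 0.813, -0.541, -0.18]
contact_force: [-0.2, -0.9, -0.6]
finger_gap: 0.57
[649.03454635  83.11260014 168.81214268] [-0.16146412  0.68129872  1.20541524  0.36874072  1.49750087  2.51060926]
```

View pics/w10.png

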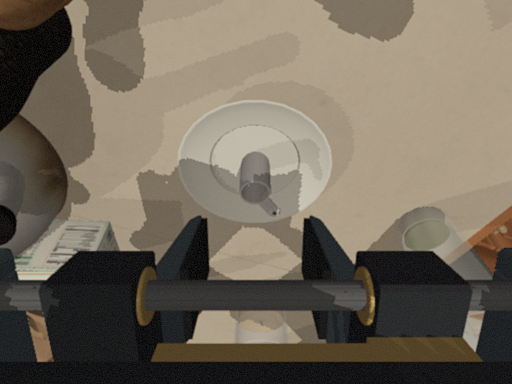

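Run:
```python
from h import *
S=np.load("w10.npz"); c=get_calibration("wrist"); M=S["M"]; f=192/np.tan(np.radians(c["vfov"])/2)
cv2.imwrite("pics/w10z.png",cv2.resize(S["im"][90:230,170:340],None,fx=4,fy=4,interpolation=2))
def hit(u,v,z):
    r=M[:3,:3]@np.array([(u-c["cx"])/f,(v-c["cy"])/f,1]); return M[:3,3]+r*(z-M[2,3])/r[2]
print(hit(255,191,53))
W=S["W"];r=np.hypot(W[...,0]-622,W[...,1]-144)
m=(W[...,2]>14)&(W[...,2]<24)&(r<90)&(r>60); q=W[m]
from scipy.optimize import least_squares
g=lambda p:np.hypot(q[:,0]-p[0],q[:,1]-p[1])-p[2]
print(least_squares(g,[623,142,72],loss="soft_l1").x)
# cup wall cylinder
P=W[158:180,246:265].reshape(-1,3);c0=P.mean(0)
H=np.radians(112.6)
def k(a):
    ax=np.array([a[0],a[1],1]);ax/=np.linalg.norm(ax); d=P-c0-np.array([a[2],a[3],0]); d-=np.outer(d@ax,ax); return np.linalg.norm(d,axis=1)-15
s=least_squares(k,[0,0,15*np.cos(H),15*np.sin(H)],loss="soft_l1"); print("cup slope",s.x[:2],c0[:2]+s.x[2:])
# vertical tool plan to lid-pushing start
jar=(633,-180); yaw=np.radians(82.6)
for th in (1.73,):
  print("lid pt r=95", J(jar,yaw,[32+95*np.cos(np.radians(205)-th)+6*0.96,0,125+95*np.sin(np.radians(205)-th)]))
for H in (92.6,105,112.6):
  print(H,wristq(-.2,1.8,tool(np.radians(H),0)),wristq(-.3,2.1,tool(np.radians(H),0)))
```

```text
[622.23784585 142.40388948  53.        ]
[622.35349222 145.15387979  71.66935989]
cup slope [-0.00235969 -0.00254405] [621.75866675 145.33963075]
lid pt r=95 [ 634.51572804 -168.32954053  216.37527424]
92.6 (np.float64(1.1102230246251565e-16), np.float64(1.341592653589793), np.float64(2.8962140930379405)) (np.float64(1.1102230246251565e-16), np.float64(1.041592653589793), np.float64(2.796214093037941))
105 (np.float64(0.0), np.float64(1.341592653589793), np.float64(2.679793265790644)) (np.float64(0.0), np.float64(1.041592653589793), np.float64(2.5797932657906433))
112.6 (np.float64(0.0), np.float64(1.341592653589793), np.float64(2.547148242639075)) (np.float64(-2.220446049250313e-16), np.float64(1.041592653589793), np.float64(2.4471482426390745))
```

View pics/w10z.png

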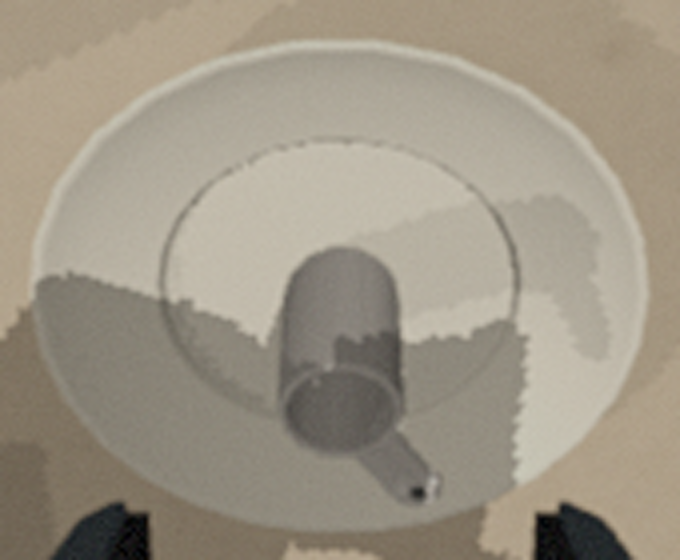

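The cup stands upright within about 0.6 mm of the saucer's centre. Now I'll close the fingers and go to the outside face of the lid.

Run:
```python
from h import *
p,Rc,s=pose(); R2=tool(np.radians(92.6),0)
plan([634,-100,240],R2,10)
```

```text
n 10 from [649.   83.1 168.8] dist/row 19.7 rot [0.007 0.043 0.035]
[1.18, 0.84, -1.34]
[1.26, 0.79, -1.29]
[1.34, 0.74, -1.24]
[1.42, 0.68, -1.18]
[1.49, 0.62, -1.13]
[1.56, 0.56, -1.06]
[1.62, 0.5, -1.0]
[1.68, 0.43, -0.93]
[1.73, 0.37, -0.86]
[1.78, 0.3, -0.79]
```

```bash
python3 -m jog '[[0,1.2,0.8,-1.3,0.007,0.043,0.035],[0,1.3,0.8,-1.3,0.007,0.043,0.035],[0,1.3,0.7,-1.2,0.007,0.043,0.035],[0,1.4,0.7,-1.2,0.007,0.043,0.035],[0,1.5,0.6,-1.1,0.007,0.043,0.035],[0,1.6,0.6,-1.1,0.007,0.043,0.035],[0,1.6,0.5,-1,0.007,0.043,0.035],[0,1.7,0.4,-0.9,0.007,0.043,0.035],[0,1.7,0.4,-0.9,0.007,0.043,0.035],[0,1.8,0.3,-0.8,0.007,0.043,0.035]]'
python3 - <<'E'
from h import *
c=get_calibration("wrist"); im,d=get_image("wrist");cv2.imwrite("pics/w11.png",im);W=cloud(d,c)
im2,d2=get_image("scene");cv2.imwrite("pics/s11.png",cv2.resize(im2[60:260,150:350],None,fx=3,fy=3))
p,Rc,s=pose();print(p,Rc.as_matrix().round(3).tolist(),s["joint_positions"],s["finger_gap"])
W2=cloud(d2,get_calibration("scene")); 
L=W2[(W2[...,2]>140)&(W2[...,2]<262)&(abs(W2[...,0]-635)<65)&(W2[...,1]>-210)&(W2[...,1]<-135)]
for z in range(145,260,10):
    q=L[abs(L[:,2]-z)<3]; print(z,len(q),np.median(q,axis=0).round(1) if len(q) else "")
E
```

```text
time: 23.5
eef_pos: [632.7, -99.5, 236.5]
tool_rot: [0.003, 0.721, -0.693, -0.002]
contact_force: [0.4, 1.0, 0.2]
finger_gap: -0.003
[632.94601759 -99.5619742  237.07100221] [[0.041, -0.999, -0.005], [-0.999, -0.041, -0.001], [0.001, 0.005, -1.0]] [-2.47759769e-01  4.99173745e-01  1.26859861e+00 -2.60782967e-03
  1.37820805e+00  2.85373902e+00] 0.0015170386401614352
145 34 [ 641.  -140.6  145.9]
155 49 [ 641.7 -143.9  155. ]
165 67 [ 636.7 -146.3  164.7]
175 74 [ 638.7 -149.4  174.6]
185 61 [ 621.  -149.7  184.3]
195 59 [ 623.4 -152.1  195.1]
205 52 [ 619.  -154.1  204.5]
215 48 [ 612.9 -157.8  214.8]
225 46 [ 617.1 -160.3  225.3]
235 38 [ 621.1 -164.1  235. ]
245 32 [ 634.4 -168.5  244.3]
255 19 [ 632.4 -170.7  254.2]
```

View pics/w11.png

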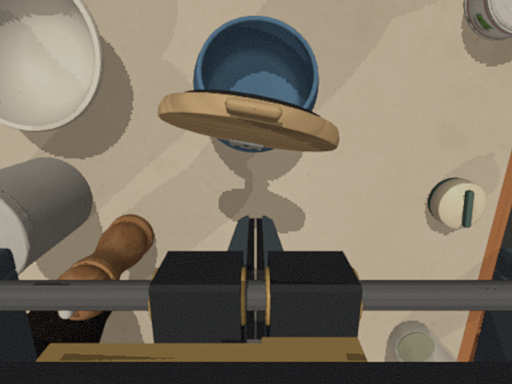

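View pics/s11.png

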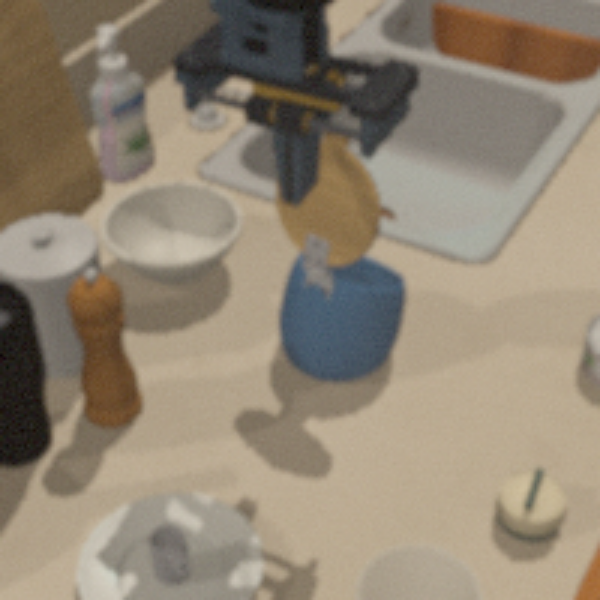

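Run:
```python
from h import *
hy,hz,hx=-146,125,637
p,Rc,_=pose()
print("start",p.round(1))
def tcp(th,r,side):
    a=np.radians(205)-th; u=r*np.cos(a)+6*np.sin(a)+side*18; z=hz+r*np.sin(a)-6*np.cos(a)
    return np.array([hx+.129*u, hy+.992*u, z])
wp=[]
for th,r,sd in [(1.73,105,1),(1.6,105,1),(1.45,105,1),(1.3,104,1),(1.15,103,1),(1.0,102,1),(.85,100,1),(.7,98,1),(.55,96,1),(.42,95,1),(.3,78,-.2),(.15,82,-1),(0,85,-1),(-.05,85,-1)]:
    t=tcp(th,r,sd); d=Rc.inv().apply(t-p)/10; print(th,t.round(1),"delta cm tool",d.round(2)); p=t
```

```text
start [632.9 -99.6 237.1]
1.73 [ 636.4 -150.9  227.6] delta cm tool [ 5.14 -0.14  0.95]
1.6 [ 634.7 -163.9  223.8] delta cm tool [1.29 0.22 0.39]
1.45 [ 632.8 -178.2  217.3] delta cm tool [1.41 0.24 0.65]
1.3 [ 631.2 -190.6  208. ] delta cm tool [1.24 0.21 0.94]
1.15 [ 629.8 -201.5  197. ] delta cm tool [1.08 0.18 1.1 ]
1.0 [ 628.6 -210.5  184.6] delta cm tool [0.89 0.15 1.24]
0.85 [ 627.8 -216.6  170.7] delta cm tool [0.6  0.1  1.39]
0.7 [ 627.3 -220.4  156.3] delta cm tool [0.38 0.06 1.44]
0.55 [ 627.1 -222.1  141.8] delta cm tool [0.16 0.02 1.45]
0.42 [ 627.1 -222.5  129.4] delta cm tool [0.04 0.   1.24]
0.3 [ 626.5 -227.   120.3] delta cm tool [0.45 0.07 0.91]
0.15 [ 624.3 -243.6  107.6] delta cm tool [1.64 0.28 1.28]
0 [ 624.4 -242.8   94.5] delta cm tool [-0.08 -0.02  1.31]
-0.05 [ 624.6 -241.2   90.6] delta cm tool [-0.16 -0.03  0.39]
```

```bash
python3 -m jog '[[0,1.2,0,0.2,0,0,0],[0,1.2,0,0.2,0,0,0],[0,1.0,0,0.2,0,0,0],[0,0.9,-0.1,0.2,0,0,0],[0,0.8,0,0.15,0,0,0],[0,0.65,0.1,0.2,0,0,0],[0,0.65,0.1,0.2,0,0,0],[0,0.7,0.1,0.3,0,0,0],[0,0.7,0.1,0.35,0,0,0],[0,0,0,0,0,0,0]]'
python3 - <<'E'
from h import *
im2,d2=get_image("scene");cv2.imwrite("pics/s12.png",cv2.resize(im2[60:260,150:350],None,fx=3,fy=3))
im,d=get_image("wrist");cv2.imwrite("pics/w12.png",im)
p,Rc,s=pose();print(p,s["contact_force"])
E
```

```text
time: 24.85
eef_pos: [632.9, -176.9, 215.5]
tool_rot: [0.002, 0.722, -0.692, -0.003]
contact_force: [0.3, 0.9, -0.5]
finger_gap: 0.006
[ 633.11659968 -176.34786481  215.90797208] [ 0.3439735  -0.43131011 -0.60050097]
```

View pics/s12.png

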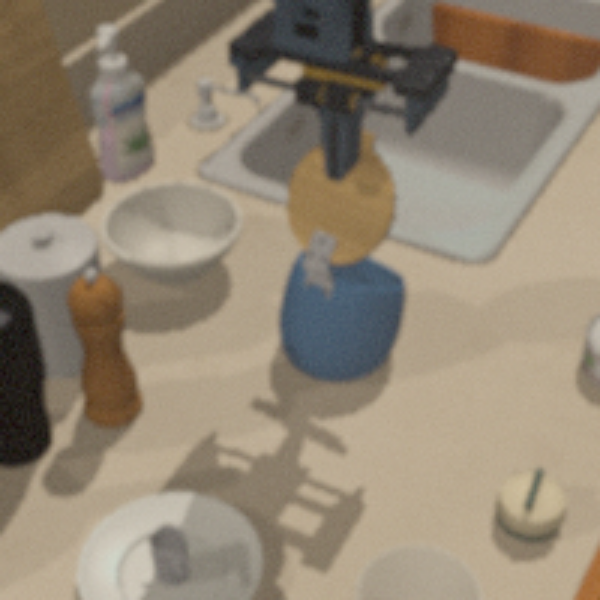

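View pics/w12.png

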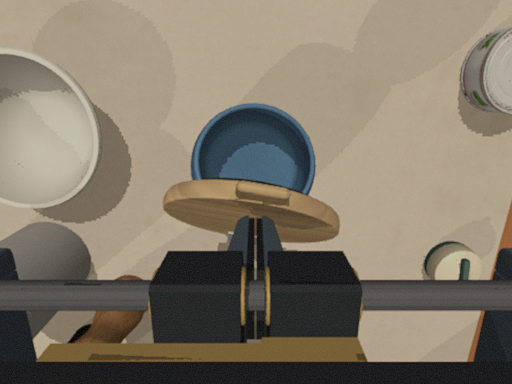

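The fingertip pushes the lid near (258,215), the lid follows, and the jar stays put. I'll continue along the arc.

```bash
python3 -m jog '[[0,0.7,0.1,0.4,0,0,0],[0,0.6,0.1,0.5,0,0,0],[0,0.6,0.1,0.5,0,0,0],[0,0.5,0.1,0.6,0,0,0],[0,0.5,0.1,0.6,0,0,0],[0,0.4,0.1,0.6,0,0,0],[0,0.4,0.1,0.7,0,0,0],[0,0.3,0,0.7,0,0,0],[0,0.2,0,0.7,0,0,0],[0,0,0,0,0,0,0]]'
python3 - <<'E'
from h import *
im,d=get_image("wrist");cv2.imwrite("pics/w13.png",im)
im2,d2=get_image("scene");cv2.imwrite("pics/s13.png",cv2.resize(im2[60:260,150:350],None,fx=3,fy=3))
p,Rc,s=pose();print(p,s["contact_force"])
E
```

```text
time: 26.2
eef_pos: [627.2, -218.4, 162.1]
tool_rot: [0.002, 0.722, -0.692, -0.003]
contact_force: [0.5, -0.2, -0.6]
finger_gap: 0.011
[ 627.50627174 -218.36729606  162.84484173] [-0.05961755 -0.5453116   1.01375935]
```

View pics/w13.png

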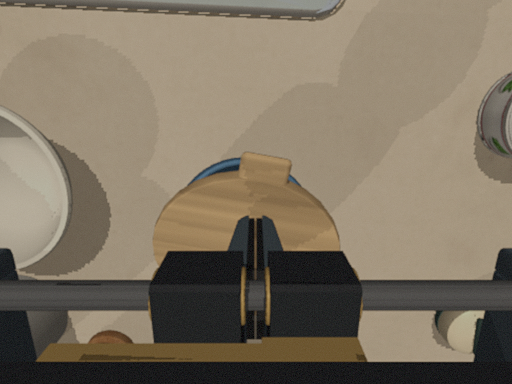

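View pics/s13.png

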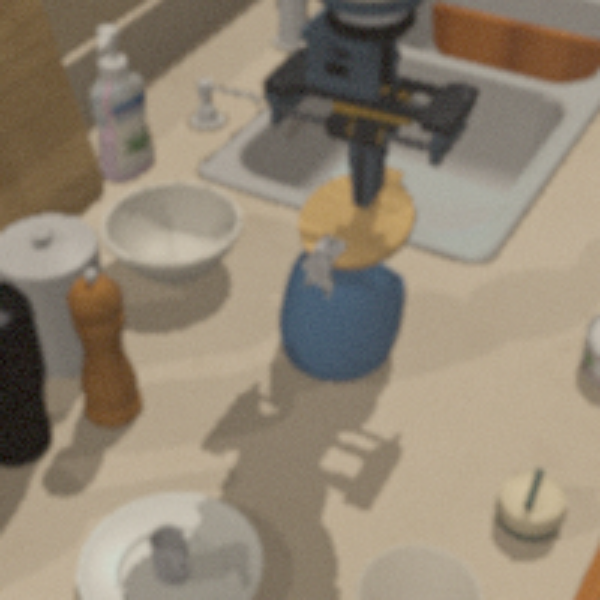

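```bash
python3 -m jog '[[0,0.2,0,0.7,0,0,0],[0,0.1,0,0.7,0,0,0],[0,0.1,0,0.7,0,0,0],[0,0,0,0.7,0,0,0],[0,0.2,0,0.6,0,0,0],[0,0.4,0.1,0.5,0,0,0],[0,0.5,0.1,0.5,0,0,0],[0,0.5,0.1,0.5,0,0,0],[0,0.4,0,0.5,0,0,0],[0,0,0,0,0,0,0]]'
python3 - <<'E'
from h import *
im,d=get_image("wrist");cv2.imwrite("pics/w14.png",im)
im2,d2=get_image("scene");cv2.imwrite("pics/s14.png",cv2.resize(im2[60:260,150:350],None,fx=3,fy=3))
p,Rc,s=pose();print(p,s["contact_force"])
E
```

```text
time: 27.55
eef_pos: [624.9, -242.9, 108.4]
tool_rot: [0.002, 0.722, -0.692, -0.003]
contact_force: [0.3, 0.1, -0.5]
finger_gap: 0.005
[ 625.13148378 -242.5567806   108.82527645] [ 0.07407052 -0.09535704 -0.60763275]
```

View pics/s14.png

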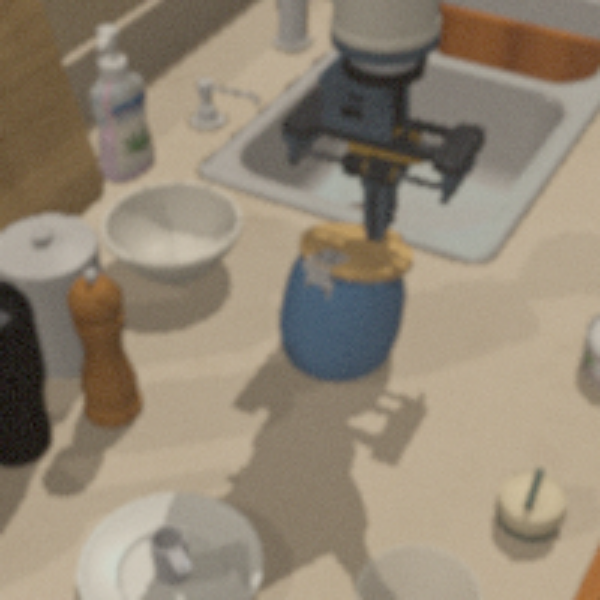

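```bash
python3 -m jog '[[0,-0.1,0,0.3,0,0,0],[0,-0.1,0,0.3,0,0,0],[0,-0.1,0,0.25,0,0,0],[0,-0.1,0,0.2,0,0,0],[0,0,0,0.1,0,0,0],[0,0,0,0.1,0,0,0],[0,0,0,0,0,0,0],[0,0,0,0,0,0,0],[0,0,0,0,0,0,0],[0,0,0,0,0,0,0]]'
python3 - <<'E'
from h import *
im2,d2=get_image("scene");cv2.imwrite("pics/s15.png",cv2.resize(im2[60:260,150:350],None,fx=3,fy=3))
p,Rc,s=pose();print(p,s["contact_force"])
W2=cloud(d2,get_calibration("scene")); im=im2.astype(int)
m=(W2[...,2]>60)&(W2[...,2]<150)&(abs(W2[...,0]-635)<65)&(W2[...,1]>-250)&(W2[...,1]<-125)&(im[...,2]>im[...,0]+35)
L=W2[m];vt=np.linalg.svd(L-L.mean(0))[2];n=vt[2]*np.sign(vt[2][2]);print(len(L),n,np.degrees(np.arccos(n[2])))
E
```

```text
time: 28.9
eef_pos: [624.9, -238.5, 96.4]
tool_rot: [0.002, 0.722, -0.692, -0.003]
contact_force: [0.2, -1.1, -0.4]
finger_gap: 0.005
[ 624.8790131  -238.52740539   96.35326548] [-0.13707452 -0.49125303 -1.36379033]
385 [-0.07437267 -0.36062909  0.92973941] 21.605770572711375
```

View pics/s15.png

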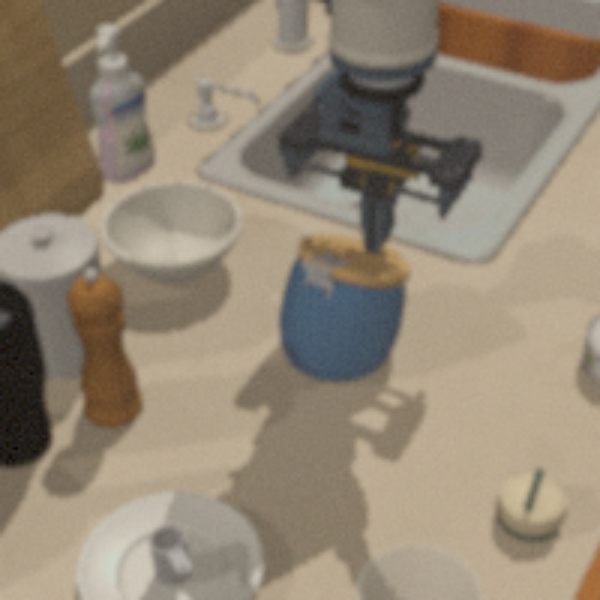

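```bash
python3 -m jog '[[0,0,0,0.1,0,0,0],[0,0,0,0.1,0,0,0],[0,0,0,0.1,0,0,0],[0,0,0,0.1,0,0,0],[0,0,0,0.05,0,0,0],[0,0,0,0,0,0,0],[0,0,0,0,0,0,0],[0,0,0,0,0,0,0],[0,0,0,0,0,0,0],[0,0,0,0,0,0,0]]'
```

```text
time: 30.2
eef_pos: [625.1, -238.5, 92.9]
tool_rot: [0.002, 0.722, -0.692, -0.002]
contact_force: [-3.3, 2.6, 14.1]
finger_gap: 0.005
```

Run:
```python
from h import *
im2,d2=get_image("scene")
W2=cloud(d2,get_calibration("scene")); im=im2.astype(int)
m=(W2[...,2]>60)&(W2[...,2]<150)&(abs(W2[...,0]-635)<65)&(W2[...,1]>-250)&(W2[...,1]<-125)&(im[...,2]>im[...,0]+35)
L=W2[m];vt=np.linalg.svd(L-L.mean(0))[2];n=vt[2]*np.sign(vt[2][2]);print(len(L),n,np.degrees(np.arccos(n[2])))
c=get_calibration("wrist"); im,d=get_image("wrist");cv2.imwrite("pics/w16.png",im);W=cloud(d,c);im=im.astype(int)
m=(W[...,2]>60)&(W[...,2]<150)&(abs(W[...,0]-635)<65)&(W[...,1]>-270)&(W[...,1]<-125)&(im[...,2]>im[...,0]+35)
L=W[m]; print(len(L))
for i in range(5):
    c0=L.mean(0);vt=np.linalg.svd(L-c0)[2];n=vt[2]*np.sign(vt[2][2]); e=(L-c0)@n; L=L[abs(e)<2.5]
print(len(L),c0,n,np.degrees(np.arccos(n[2])))
print(get_state()["contact_force"])
```

```text
366 [-0.07811409 -0.37958274  0.92185418] 22.801326355598565
5120
5000 [ 640.23597858 -237.43401626   85.2208918 ] [-0.0562634  -0.43925262  0.8966    ] 26.285309350389415
[-2.6311369   1.69545438 15.35516392]
```

View pics/w16.png

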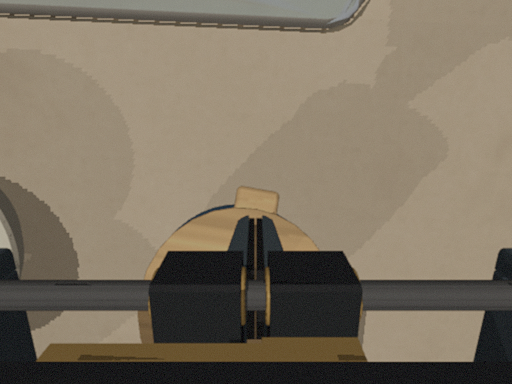

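```bash
python3 -m jog '[[0,0,0,0.05,0,0,0],[0,0,0,0,0,0,0],[0,0,0,0,0,0,0],[0,0,0,-0.2,0,0,0],[0,0,0,-0.5,0,0,0],[0,0,0,-1.5,0,0,0],[0,0,0,-2.5,0,0,0],[0,0,0,-3,0,0,0],[0,0,0,-4,0,0,0],[0,0,0,-5,0,0,0]]'; python3 -m jog '[[0,2,0,-3,0,0,0],[0,3,0,-3,0,0,0],[0,3,0,-2,0,0,0],[0,3,0,0,0,0,0],[0,2,0,0,0,0,0],[0,0,0,0,0,0,0],[0,0,0,0,0,0,0],[0,0,0,0,0,0,0],[0,0,0,0,0,0,0],[0,0,0,0,0,0,0]]';python3 - <<'E'
from h import *
for nm,(y0,y1) in dict(wrist=(-290,-90),top=(-290,-90),scene=(-290,-90)).items():
    c=get_calibration(nm); im,d=get_image(nm);cv2.imwrite(f"pics/{nm}17.png",im);W=cloud(d,c);im=im.astype(int)
    m=(W[...,2]>55)&(W[...,2]<150)&(abs(W[...,0]-635)<62)&(W[...,1]>-270)&(W[...,1]<-125)&(im[...,2]>im[...,0]+30)
    L=W[m]
    if len(L)<50: print(nm,len(L)); continue
    for i in range(6):
        c0=L.mean(0);vt=np.linalg.svd(L-c0)[2];n=vt[2]*np.sign(vt[2][2]); e=(L-c0)@n; L=L[abs(e)<3]
    print(nm,len(L),c0.round(1),n.round(3),np.degrees(np.arccos(n[2])).round(1))
    for l in ("jar","saucer","scoop","pepper_mill","tumbler","egg_timer"):
        for q in silhouettes(l,nm)[:1]:
            P=W[q["mask"]&(d>0)]; print(l,round(q["confidence"],2),np.percentile(P,[2,50,98],axis=0).round().tolist())
E
```

```text
time: 31.55
eef_pos: [625.5, -238.5, 259.9]
tool_rot: [0.002, 0.722, -0.692, -0.003]
contact_force: [0.5, -0.5, 0.6]
finger_gap: 0.008
time: 32.8
eef_pos: [632.1, -368.3, 338.3]
tool_rot: [0.002, 0.722, -0.692, -0.003]
contact_force: [-0.1, 0.6, 0.5]
finger_gap: 0.005
wrist 157 [ 636.3 -229.8   88.9] [-0.052 -0.431  0.901] 25.7
jar 0.64 [[622.0, -243.0, 37.0], [666.0, -230.0, 84.0], [682.0, -206.0, 100.0]]
pepper_mill 0.45 [[795.0, -19.0, 4.0], [802.0, -16.0, 13.0], [810.0, -10.0, 18.0]]
egg_timer 0.89 [[355.0, -87.0, 4.0], [387.0, -69.0, 33.0], [410.0, -36.0, 45.0]]
top 1636 [ 630.2 -208.2   99.6] [-0.059 -0.426  0.903] 25.5
jar 0.74 [[578.0, -256.0, 43.0], [629.0, -183.0, 97.0], [683.0, -123.0, 128.0]]
saucer 0.93 [[553.0, 72.0, 0.0], [624.0, 142.0, 10.0], [692.0, 211.0, 20.0]]
scoop 0.59 [[594.0, 126.0, 4.0], [618.0, 147.0, 36.0], [635.0, 159.0, 55.0]]
pepper_mill 0.89 [[760.0, -22.0, 11.0], [773.0, 0.0, 143.0], [802.0, 26.0, 168.0]]
tumbler 0.83 [[355.0, 112.0, 13.0], [387.0, 163.0, 70.0], [433.0, 191.0, 142.0]]
egg_timer 0.83 [[356.0, -86.0, 13.0], [383.0, -60.0, 33.0], [408.0, -34.0, 45.0]]
scene 319 [ 630.1 -202.2  104.2] [-0.062 -0.411  0.91 ] 24.5
jar 0.97 [[576.0, -248.0, 3.0], [619.0, -147.0, 83.0], [685.0, -118.0, 129.0]]
saucer 0.64 [[556.0, 73.0, 3.0], [624.0, 145.0, 12.0], [696.0, 212.0, 22.0]]
scoop 0.72 [[596.0, 129.0, 14.0], [621.0, 152.0, 43.0], [638.0, 163.0, 56.0]]
pepper_mill 0.72 [[762.0, -9.0, 9.0], [774.0, 17.0, 89.0], [799.0, 30.0, 165.0]]
tumbler 0.82 [[358.0, 113.0, 15.0], [398.0, 145.0, 98.0], [436.0, 195.0, 143.0]]
egg_timer 0.74 [[354.0, -81.0, 3.0], [380.0, -48.0, 34.0], [409.0, -30.0, 46.0]]
```

View pics/wrist17.png

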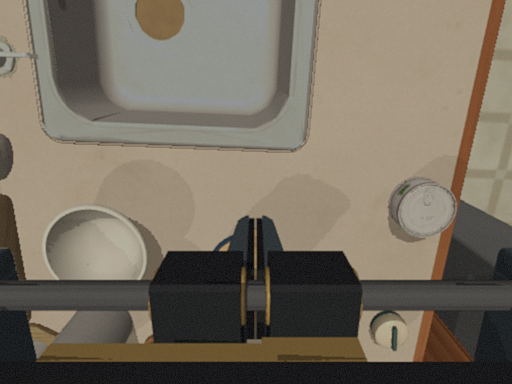

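View pics/scene17.png

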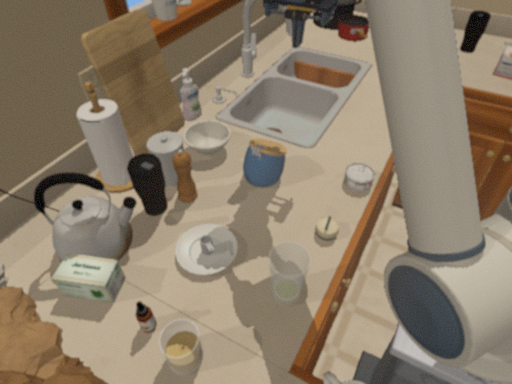

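View pics/top17.png

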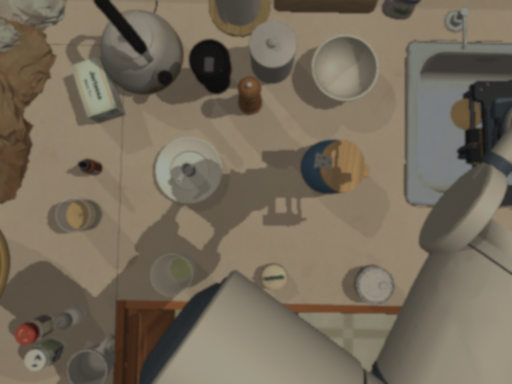

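The lid plane reads 24.5–25.7°, so it is shut. The scoop stands in the saucer at top-view (189,170), and everything else is where it was. Handing in.

```bash
python3 -c "
from plant import *
s=get_state();print(s['time'],s['contact_force'],abs(s['joint_vel']).max());print(close_job())"
```

```text
33.85 [ 0.20000726 -0.86837692 -0.17980469] 0.0013155156366786575
the job is handed in; nothing more can be done
None
```

I lifted the scoop out of the jar, stood it in the middle of the saucer, then folded the lid shut. I handed the job in at 33.9 s of the 67 s allowed, with the arm clear and still.

**Last checks:**
- **Scoop:** it stands upright, with its axis leaning less than 0.3°. The wrist-camera fit put it about 0.6 mm from the saucer's centre. The cameras disagreed by up to about 4 mm on where the saucer is, so the true offset is less certain than that.
- **Lid:** it met a firm stop at about 14 N. With the arm away, its plane measured 25.7° (wrist), 25.5° (top) and 24.5° (scene) against 25° for fully shut.
- **Other things:** the jar, saucer, pepper mill, tumbler and egg timer measured within a few millimetres of where they started.

**Disagreements:**
- The scoop's handle lay about 0.75 rad from the jar's +x, not within 0.4 rad as described. I turned and offset the grip to clear it.
- While I was still pressing, the scene camera gave a lid tilt of 22.8° against 26.3° from the wrist camera. After I let go, all three cameras agreed.

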